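# Cover the battery modules and run the insulation test

### The job

First make the bench safe by sliding the isolator grip to the red end of its track and leave it there while you lay every cover plate on the bench onto the battery module of its own colour, squared up with its edges flush, and let go (a module whose cover is missing stays bare). When all the covers are on, slide the isolator grip to the white stripe, and leaving it there press the white, then the yellow, then the red key of the tester fully down, one at a time. Then switch off by sliding the grip back to the red end; the covers must still sit flush at the end and the other things on the bench must be left where they are.

Things in the scene. Friction and masses are not known exactly. Their poses are not given: they have to be found in the camera images.
- cov_orange: loose orange cover plate (may be absent), 0.2 to 0.35 kg: 90 mm (own x) x 115 mm (own y) x 8 mm (z), with a central black grip rib on top, 60 mm long along x, 14 mm thick in y, from 8 to 34 mm above the underside. Origin: centre of the underside; z up. It starts flat on the bench; a half turn about z makes no difference
- cov_blue: loose blue cover plate (may be absent), 0.2 to 0.35 kg: 90 mm (own x) x 115 mm (own y) x 8 mm (z), with a central black grip rib on top, 60 mm long along x, 14 mm thick in y, from 8 to 34 mm above the underside. Origin: centre of the underside; z up. It starts flat on the bench; a half turn about z makes no difference
- cov_green: loose green cover plate (may be absent), 0.2 to 0.35 kg: 90 mm (own x) x 115 mm (own y) x 8 mm (z), with a central black grip rib on top, 60 mm long along x, 14 mm thick in y, from 8 to 34 mm above the underside. Origin: centre of the underside; z up. It starts flat on the bench; a half turn about z makes no difference
- mod_orange: fixed battery module, always there: aluminium case 90 mm (own x) x 115 mm (own y) x 45 mm high, flat top, two orange bands over it, and beside each long face, 5 mm clear of it, an upright orange guard blade 60 mm wide (y), 6 thick, 59 high. Origin: centre of its underside on the bench. The cover's underside belongs on its top, 45 mm above the origin, outlines matching; either way round
- mod_blue: fixed battery module, always there: aluminium case 90 mm (own x) x 115 mm (own y) x 45 mm high, flat top, two blue bands over it, and beside each long face, 5 mm clear of it, an upright blue guard blade 60 mm wide (y), 6 thick, 59 high. Origin: centre of its underside on the bench. The cover's underside belongs on its top, 45 mm above the origin, outlines matching; either way round
- mod_green: fixed battery module, always there: aluminium case 90 mm (own x) x 115 mm (own y) x 45 mm high, flat top, two green bands over it, and beside each long face, 5 mm clear of it, an upright green guard blade 60 mm wide (y), 6 thick, 59 high. Origin: centre of its underside on the bench. The cover's underside belongs on its top, 45 mm above the origin, outlines matching; either way round
- iso (a joint): position of the isolator grip along its track, m: 0 = at the red end, 0.12 = other end; the grip stands centred on the white stripe at 0.080 (within 6 mm will do; at the red end, within 8 mm). It stays where it is left; moving it takes about 2 N
- iso_top (a point): centre of the top of the isolator grip, a black upright block 28 mm (x) x 20 mm (y, along the track) x 40 mm high with a white line round its middle; its top is 54 mm above the bench. Axes: y points along the track away from the red end (the way the joint grows), z up
- iso_red (a point): point on the grey isolator base (70 x 180 mm, 14 high) between the two red patches at one end of the track; the grip is over it at joint 0. Fixed; same axes as iso_top
- iso_stripe (a point): point on the isolator base between the two halves of the white stripe across the track; the grip is over it at joint 0.080. Fixed; same axes
- key_white_top (a point): centre of the top of the white round key, middle of the three keys on the black and grey tester (80 x 160 x 26 mm); keys 30 mm across, 50 mm apart, tops 44 mm above the bench when up; moves with the key
- key_white (a joint): travel of the white key, m: 0 = up, 0.006 = fully down (about 5 N); counts as pressed beyond 0.0045; springs back
- key_yellow_top (a point): centre of the top of the yellow round key, left-hand (own +y) of the three keys on the black and grey tester (80 x 160 x 26 mm); keys 30 mm across, 50 mm apart, tops 44 mm above the bench when up; moves with the key
- key_yellow (a joint): travel of the yellow key, m: 0 = up, 0.006 = fully down (about 5 N); counts as pressed beyond 0.0045; springs back
- key_red_top (a point): centre of the top of the red round key, right-hand (own -y) of the three keys on the black and grey tester (80 x 160 x 26 mm); keys 30 mm across, 50 mm apart, tops 44 mm above the bench when up; moves with the key
- key_red (a joint): travel of the red key, m: 0 = up, 0.006 = fully down (about 5 N); counts as pressed beyond 0.0045; springs back
- tape: bystander: small amber roll of tape lying flat, 36 mm across, 19 high, origin at its underside
- bush_l: bystander: brass bushing, 26 mm across, 30 high, origin at its underside
- bush_r: bystander: copper bushing, 26 mm across, 30 high, origin at its underside
- driver: bystander: screwdriver with a blue handle, lying at the left
- spanner: bystander: steel spanner, lying beyond the modules
- cleaner: bystander: can, 60 mm across, 110 high, at the far left
- offcut: bystander: wooden offcut, 140 x 70 x 40 mm, at the right
There are look-alikes about, which are no part of the job. What is shaped like the mod_blue but turquoise is not meant.

How it is judged:
On the way, in this order (a step that is already met when the one before it is completed fails the run):
1. the isolator grip is at the red end of its track before any cover is on a module (value of joint iso below 0.008 m and height (world z) of each of cov_orange, cov_blue, cov_green below 0.035 m), for 0.2 s.
2. with the isolator at the red end, every cover present lies released, flush and square on the module of its own colour (value of joint iso below 0.008 m and horizontal distance between cov_orange and mod_orange below 0.005 m and z of cov_orange in the frame of mod_orange between 0.042 and 0.049 m and angle between the y axis of cov_orange and the y axis of mod_orange, either way round below 0.07 rad and linear speed of each of cov_orange, cov_blue, cov_green below 0.02 m/s and contact force between each of cov_orange, cov_blue, cov_green and the fingers below 0.1 N and horizontal distance between cov_blue and mod_blue below 0.005 m and z of cov_blue in the frame of mod_blue between 0.042 and 0.049 m and angle between the y axis of cov_blue and the y axis of mod_blue, either way round below 0.07 rad and horizontal distance between cov_green and mod_green below 0.005 m and z of cov_green in the frame of mod_green between 0.042 and 0.049 m and angle between the y axis of cov_green and the y axis of mod_green, either way round below 0.07 rad), for 0.3 s.
3. the isolator grip stands on the white stripe (value of joint iso between 0.074 and 0.086 m), for 0.3 s.
4. the white key is pressed fully down, the other two up, the isolator on the white stripe (all of step 3 and value of joint key_white above 0.0045 m and value of joint each of key_yellow, key_red below 0.002 m), for 0.05 s.
5. the yellow key is pressed fully down, the other two up, the isolator on the white stripe (all of step 3 and value of joint key_yellow above 0.0045 m and value of joint each of key_white, key_red below 0.002 m), for 0.05 s.
6. the red key is pressed fully down, the other two up, the isolator on the white stripe (all of step 3 and value of joint key_red above 0.0045 m and value of joint each of key_white, key_yellow below 0.002 m), for 0.05 s.
At the end, for the whole second after the job is handed in: Every cover present rests released on the module of its own colour, centres within 5 mm and edges within 4 degrees, at rest; the isolator grip is back within 8 mm of the red end; all keys are up (all of step 2 and value of joint each of key_white, key_yellow, key_red below 0.002 m); the robot touches nothing.
It fails at once if a bystander (tape, bushings, screwdriver, spanner, can, offcut) is moved more than 60 mm (distance of any of tape, bush_l, bush_r, driver, spanner, cleaner, offcut from where it was at the start of the episode above 0.06 m).
Of cov_orange, cov_blue, cov_green only 2 to 3 are there at a start; the rules pass over those that are not, and their reading is None.
At some moment in a run one of cov_orange, cov_blue, cov_green may be knocked a few centimetres aside while the robot is not near it.
It also fails if it takes over 210 s, if anything falls off the work surface, if the arm or the gripper's body presses on something with over 40 N, if the wrist force passes 120 N, or if a joint passes its speed limit or range.

### The arm

A 7-joint arm with a two-finger parallel gripper is mounted at the origin on the work surface. World frame = base frame: x ahead of the robot, y to its left, z up, the work surface at z = 0. Lengths are in m, angles in rad, forces in N, time in s.
With the tool pointing down it reaches from about 0.425 to 0.8 m from the base axis. Payload 8.3 kg.
Tool frame: the origin (TCP) lies on the centre line of the jaws, within the pads' length; the fingertips stand 19 mm ahead of it and the grasp point (between the pads) is the TCP (tip_extent is the distance from the TCP to the fingertips, in m); z points along the fingers, y is the line along which they close (so a half turn about z gives the same grasp; the last joint's range is limited). The gripper opens to 85 mm and grips with 20 to 120 N. Pads are 22 mm wide; open, the fingers measure 114 mm over their backs; the gripper's body (76 mm by 85 mm) begins 54 mm behind the grasp point. The pads swing forward as they close: fully open they stand 13 mm farther back than shut.
Start: joints at [-0.063, 0.383, 0.016, 1.37, -0.006, 1.388, -0.046], TCP at [0.625, 0, 0.25] pointing down, gripper open.
Joint ranges: [-2.95, 2.95], [-0.25, 2.06], [-1.52, 1.56], [0.18, 2.33], [-1.44, 4.58], [0.02, 2.06], [-3.01, 3.01]. Speed limits (rad/s): [2.39, 2.39, 3.01, 3.01, 3.14, 3.14, 3.14].

### API

Orientations are given as a unit quaternion [x, y, z, w].
In Python, from bench import get_state, grab_frame, camera_model, job_done, tip_extent gives the robot as it stands.
- The arm moves only by the shell command python3 -m crank 'ROWS'. ROWS is JSON, a list that holds one entry, the list of rows, each a list of 7 numbers: the finger opening in cm, from 0 to 8.54, then the shift along the tool's x, y, z in cm, then the turn, a rotation vector about the tool's x, y, z in rad. A call has 1 to 5 rows; each row is the pose to reach, as a shift and turn from the pose commanded when the call began, along the tool's axes at that moment; what a row does not reach only later rows make up. A row lasts 1/12 s, in which the tool goes at most 41.7 mm and 7.16 degrees, less where a joint would pass 70% of its speed; a pose out of reach is approached as far as the arm can. A call with a gripper value outside its range is refused whole. The fingers move at their own pace and stop on an object; the grip force is fixed at half the most. Time passes only in rows, so rows that repeat a pose let the fingers close. It gives the time, the measured TCP pose, the force, the opening and the grip force at its end, in the units of the state.
- get_state(): the state, without advancing time (a new reading comes with each control period).
- grab_frame(name): name is "scene" or "side" or "wrist"; returns (picture, depth): 384x512x3 uint8, red, green, blue; 384x512 float32, m along the optical axis (not along the pixel's ray), 0 where there is no reading.
- camera_model(name): a dict with "fx", "fy", "cx", "cy" (pixels), "R" (3x3) and "t" (3): a world point X has camera coordinates R X + t. Camera axes: x right, y down, z forward; pixel columns grow to the right and rows downward; lengths in m; the calibration is good to about 2 mm. A picture is of the moment at which its call begins: read the wrist's pose just before it. camera_model takes no time and is no camera call; for the wrist camera it gives the pose at the moment of the call.
- job_done(): hands the job in; it is judged then, once.
The state is a dict: "time_s": time; "joints": joint angles; "qvel": joint speeds; "joint_efforts": joint torques, N m; "ee_pos": TCP position; "orientation": TCP orientation; "force": force on the tool from outside, world axes, zero at the start; "torque": the same for the moment, N m; "opening": finger opening in m; "grip_force": force on a finger pad.
Only numpy, scipy, OpenCV 4.12 (cv2) and the standard library are available. Lean on these libraries where they do the work, as an engineer would, in place of code of your own. Each camera call takes 0.05 s, during which the arm holds its last target. There are 200 camera calls.

## Working session

There is one attempt and no reset: what is moved stays moved. The work goes in short steps, Python scripts to look and compute and a shell command to move; the robot and the scene stay as the last step left them, time stands still between calls to the robot, and variables do not carry over. Pictures are saved under pics/ and viewed, at most 14 in all, crops included, and the job is handed in when it is done.

```bash
ls; mkdir -p pics; python3 - <<'E'
from bench import *
import cv2,numpy as np
for n in("scene","side"):
    p,d=grab_frame(n); cv2.imwrite(f"pics/{n}0.png",cv2.cvtColor(p,cv2.COLOR_RGB2BGR)); np.savez(f"{n}0.npz",p=p,d=d)
    m=camera_model(n); print(n,{k:np.round(v,3).tolist() for k,v in m.items()})
print(get_state(), tip_extent)
E
```

```text
pics
scene {'fx': 397.867, 'fy': 397.867, 'cx': 253.742, 'cy': 189.04, 'R': [[-0.528, 0.849, -0.011], [0.711, 0.436, -0.552], [-0.464, -0.299, -0.834]], 't': [0.291, -0.368, 1.718]}
side {'fx': 403.799, 'fy': 403.799, 'cx': 260.003, 'cy': 187.325, 'R': [[0.998, -0.068, 0.002], [-0.038, -0.573, -0.819], [0.057, 0.817, -0.574]], 't': [-0.557, 0.07, 1.354]}
{'time_s': 0.1, 'joints': array([-0.06287619,  0.38416038,  0.01637444,  1.37101912, -0.00633364,
        1.38822012, -0.04649743]), 'qvel': array([-0.00057826, -0.00199138,  0.00068932, -0.00073376,  0.00046063,
        0.00192931,  0.00057903]), 'joint_efforts': array([ 2.42329334e-03, -6.29131508e+01,  8.47312063e-01, -3.72759247e+01,
        1.67792483e-02,  1.04569664e-02,  7.96114705e-05]), 'ee_pos': array([6.24584577e-01, 3.53588833e-05, 2.49388464e-01]), 'orientation': array([ 7.07093503e-01,  7.07119512e-01, -6.19140156e-04, -6.24764868e-04]), 'force': array([-0.09225572,  0.38557516,  0.02446005]), 'torque': array([ 0.0346778 , -0.05202721,  0.01662019]), 'grip_force': 0.0, 'opening': 0.08526595453709047} 0.019
```

View pics/scene0.png

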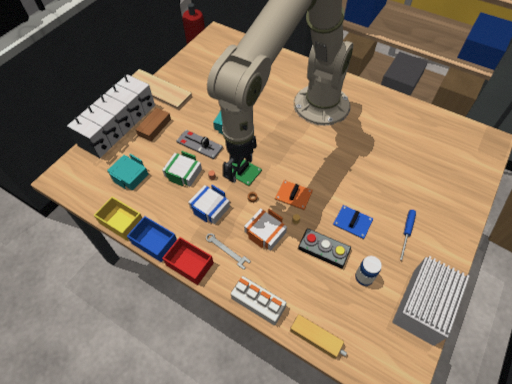

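View pics/side0.png

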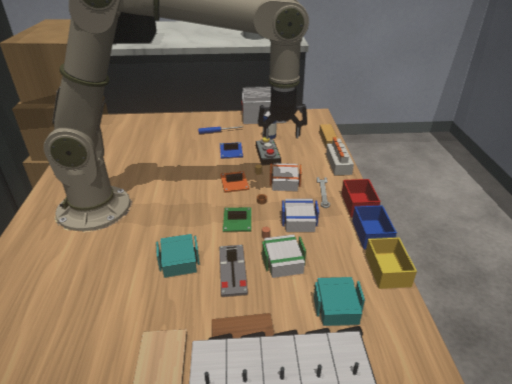

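The scene shows all three covers: green at (247,173), orange at (293,193) and blue at (353,221). The modules are green (182,167), blue (210,203) and orange (266,228). The isolator is at (200,143) and the tester at (325,247). Next I'll make metric top views.

```bash
cat > h.py <<'E'
from bench import *
import cv2,numpy as np
from scipy.spatial.transform import Rotation as Ro
def cloud(n,p=None,d=None,m=None):
    if m is None: m=camera_model(n)
    if p is None: p,d=grab_frame(n)
    v,u=np.mgrid[:384,:512]
    c=np.stack([(u-m["cx"])/m["fx"]*d,(v-m["cy"])/m["fy"]*d,d],-1)
    X=(c-np.array(m["t"]))@np.array(m["R"])
    return X,p,d
def ortho(X,p,d,x0,x1,y0,y1,s,zmax=.12):  # rows: x decreasing down; cols: y decreasing to right
    H,W=int((x1-x0)/s),int((y1-y0)/s); im=np.zeros((H,W,3),np.uint8); hz=np.full((H,W),-1.)
    k=(d>0)&(X[...,2]<zmax); P=X[k];C=p[k]; o=np.argsort(P[:,2]);P=P[o];C=C[o]
    r=((x1-P[:,0])/s).astype(int);c=((y1-P[:,1])/s).astype(int)
    g=(r>=0)&(r<H)&(c>=0)&(c<W); im[r[g],c[g]]=C[g]; hz[r[g],c[g]]=P[g,2]
    return im,hz
E
python3 - <<'E'
from h import *
ims=[]
for n in("scene","side"):
    z=np.load(n+"0.npz"); X,p,d=cloud(n,z["p"],z["d"])
    im,_=ortho(X,p,d,.3,.85,-.45,.45,.003); ims.append(im)
    hsv=cv2.cvtColor(p,cv2.COLOR_RGB2HSV).astype(int); Hh,S,V=hsv[...,0],hsv[...,1],hsv[...,2]
    bench=(X[...,0]>.3)&(X[...,0]<.85)&(abs(X[...,1])<.45)&(X[...,2]<.1)&(d>0)
    for nm,lo,hi in(("orange",3,11),("green",50,75),("turq",82,97),("blue",105,125)):
        k=(Hh>=lo)&(Hh<=hi)&(S>170)&(V>50)&bench
        for a,b in((0.003,.014),(.03,.07)):
            kk=(k&(X[...,2]>a)&(X[...,2]<b)).astype(np.uint8)
            N,L,st,_=cv2.connectedComponentsWithStats(cv2.morphologyEx(kk,cv2.MORPH_CLOSE,np.ones((7,7))))
            for i in range(1,N):
                q=X[(L==i)&(kk>0)]
                if len(q)>40:
                    r=cv2.minAreaRect((q[:,:2]*1000).astype(np.float32)); print(n,nm,len(q),"z%.3f"%np.median(q[:,2]),np.round(r[0]),np.round(r[1]),round(r[2]))
big=[cv2.resize(cv2.morphologyEx(i,cv2.MORPH_CLOSE,np.ones((3,3))),None,fx=2.6,fy=2.6)[:, :, ::-1] for i in ims]
cv2.imwrite("pics/o1.png",big[0]);cv2.imwrite("pics/o2.png",big[1]);print(big[0].shape)
m=camera_model("wrist"); print({k:np.round(v,3).tolist() for k,v in m.items()})
p,d=grab_frame("wrist"); cv2.imwrite("pics/w0.png",p[:,:,::-1])
E
```

```text
scene orange 488 z0.007 [474. 124.] [ 93. 112.] 8
scene orange 221 z0.046 [659. 113.] [ 88. 114.] 84
scene blue 542 z0.007 [465. 355.] [ 90. 110.] 2
scene blue 170 z0.047 [ 679. -108.] [ 90. 113.] 86
scene blue 44 z0.055 [ 848. -187.] [124.   3.] 90
side orange 211 z0.010 [472. 110.] [84. 97.] 8
(476, 780, 3)
{'fx': 271.412, 'fy': 271.412, 'cx': 259.231, 'cy': 189.171, 'R': [[1.0, -0.0, -0.002], [0.0, -0.951, 0.31], [-0.002, -0.31, -0.951]], 't': [-0.624, -0.04, 0.38]}
```

View pics/o1.png

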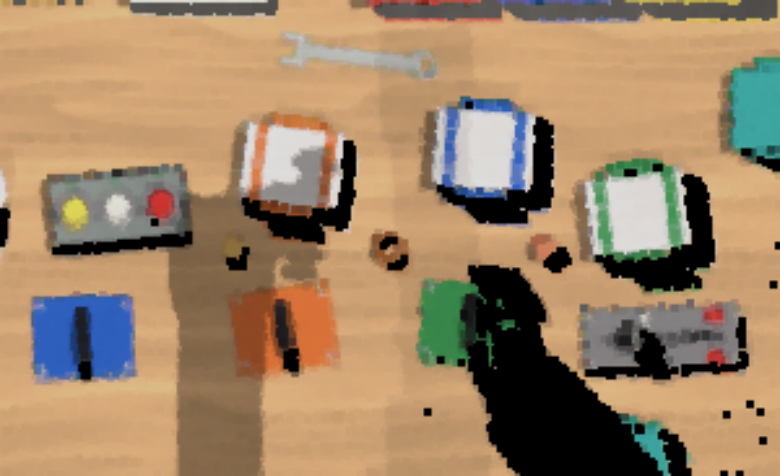

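View pics/w0.png

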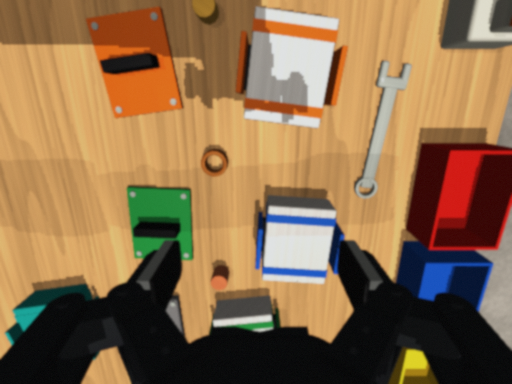

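The top view shows both rows of things with their own x roughly along world x, and the isolator's red end at -y (right), near col 715. The wrist view is sharp enough to measure from, with the orange cover at (135,62), green cover at (160,222) and blue module at (298,240). I'll shift to -y to see the isolator and the green module.

```bash
python3 -m crank '[[[8.5,-4,0,0,0,0,0],[8.5,-8,0,0,0,0,0],[8.5,-12,0,0,0,0,0],[8.5,-16,0,0,0,0,0],[8.5,-16,0,0,0,0,0]]]'; cat >> h.py <<'E'
HUE={"orange":(2,12),"green":(48,80),"blue":(103,125)}
def plane(m,uv,z):
    uv=np.asarray(uv,float); r=np.c_[(uv[:,0]-m["cx"])/m["fx"],(uv[:,1]-m["cy"])/m["fy"],np.ones(len(uv))]@np.array(m["R"])
    c=-np.array(m["R"]).T@np.array(m["t"]); return c[:2]+r[:,:2]*((z-c[2])/r[:,2])[:,None]
def rect(P):
    (cx,cy),(w,h),a=cv2.minAreaRect((P*1000).astype(np.float32))
    if w>h: w,h,a=h,w,a-90    # a = direction of short side (own x) in world, deg
    a=(a+90)%180-90
    return [round(float(v),1) for v in (cx,cy,w,h,a)]
def measure(n="wrist",p=None,d=None,m=None):
    if m is None:
        m=camera_model(n); p,d=grab_frame(n)
    X,_,_=cloud(n,p,d,m); hsv=cv2.cvtColor(p,cv2.COLOR_RGB2HSV); Hh,S,V=[hsv[...,i].astype(int) for i in range(3)]
    Z=X[...,2]; out={}
    for nm,(lo,hi) in HUE.items():
        col=(Hh>=lo)&(Hh<=hi)&(S>130)&(V>40)&(d>0)&(X[...,0]>.36)&(X[...,0]<.8)&(abs(X[...,1])<.47)
        for kind,k,z in(("cov",col&(Z<.02),.008),("top",col&(Z>.038)&(Z<.075),0)):
            N,L,st,_=cv2.connectedComponentsWithStats(cv2.morphologyEx(k.astype(np.uint8),cv2.MORPH_CLOSE,np.ones((9,9))))
            for i in range(1,N):
                kk=(L==i)&k
                if kk.sum()<150: continue
                if kind=="top":
                    c=np.median(X[kk],0); q=(Z>.040)&(Z<.0505)&(d>0)&(np.hypot(X[...,0]-c[0],X[...,1]-c[1])<.1)
                    if np.median(Z[kk])>.05: q=(Z>.046)&(Z<.058)&col&(np.hypot(X[...,0]-c[0],X[...,1]-c[1])<.1)
                    if q.sum()<200: continue
                    zz=np.median(Z[q]); zz=.053 if zz>.0495 else .045
                else: q=kk; zz=z
                v,u=np.nonzero(q); print(nm,kind,"n",len(u),"zmed %.4f"%np.median(Z[q]),"rect x,y,w,h,a",rect(plane(m,np.c_[u,v],zz)),"u,v",int(u.mean()),int(v.mean()))
    return p,d,m
E
python3 - <<'E'
from h import *
p,d,m=measure(); cv2.imwrite("pics/w1.png",p[:,:,::-1]); np.savez("w1.npz",p=p,d=d,m=m)
print(get_state()["ee_pos"])
E
```

```text
time_s: 0.57
ee_pos: [0.6226, -0.1718, 0.2497]
orientation: [0.712, 0.702, -0.003, 0.001]
force: [-0.9, -2.0, 0.2]
opening: 0.085
grip_force: 0.0
orange cov n 261 zmed 0.0181 rect x,y,w,h,a [562.2, -0.2, 33.5, 35.2, 89.2] u,v 205 16
green cov n 5520 zmed 0.0077 rect x,y,w,h,a [478.9, -96.0, 89.1, 113.2, -2.4] u,v 147 100
green top n 4990 zmed 0.0448 rect x,y,w,h,a [603.9, -286.1, 112.4, 116.2, 6.6] u,v 246 245
blue top n 7894 zmed 0.0448 rect x,y,w,h,a [679.8, -110.9, 97.6, 114.2, -4.1] u,v 306 110
blue top n 206 zmed 0.0464 rect x,y,w,h,a [668.9, -109.6, 89.2, 96.4, 85.5] u,v 292 105
blue top n 365 zmed 0.0480 rect x,y,w,h,a [685.7, -110.9, 89.2, 99.4, 85.5] u,v 332 110
blue top n 8112 zmed 0.0448 rect x,y,w,h,a [673.7, -150.7, 101.5, 196.5, -7.7] u,v 304 114
[ 0.62339558 -0.16703587  0.24963181]
```

View pics/w1.png

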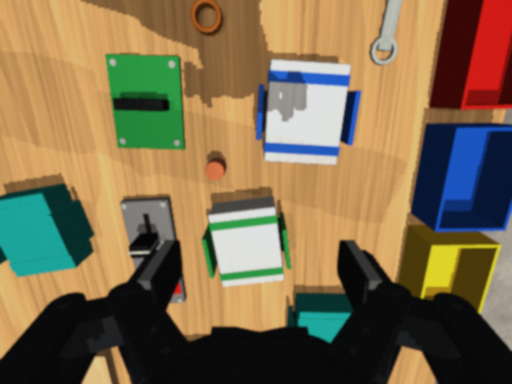

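The green cover is at (145,102), the blue module at (305,112), the green module at (245,245) and the isolator at (150,245), partly behind a finger. I'll turn the tool by 90° and move over the isolator.

```bash
python3 - <<'E'
s=open('h.py').read()
s=s.replace("if q.sum()<200: continue","q=cv2.morphologyEx(q.astype(np.uint8),cv2.MORPH_OPEN,np.ones((7,7)));n_,l_,s_,_=cv2.connectedComponentsWithStats(q); q=l_==(1+np.argmax(s_[1:,4])) if n_>1 else q>9\n                    if q.sum()<400: continue").replace("if kk.sum()<150","if kk.sum()<500")
open('h.py','w').write(s)
E
python3 -m crank '[[[8.5,-2,-3,0,0,0,0.12],[8.5,-4,-6,0,0,0,0.24],[8.5,-6,-9,0,0,0,0.36],[8.5,-6,-12,0,0,0,0.48],[8.5,-6,-12,0,0,0,0.6]]]' >/dev/null
python3 -m crank '[[[8.5,0,0,0,0,0,0.12],[8.5,0,0,0,0,0,0.24],[8.5,0,0,0,0,0,0.36],[8.5,0,0,0,0,0,0.48],[8.5,0,0,0,0,0,0.6]]]' >/dev/null
python3 -m crank '[[[8.5,0,0,0,0,0,0.12],[8.5,0,0,0,0,0,0.24],[8.5,0,0,0,0,0,0.37],[8.5,0,0,0,0,0,0.37],[8.5,0,0,0,0,0,0.37]]]'
python3 - <<'E'
from h import *
p,d,m=measure(); cv2.imwrite("pics/w2.png",p[:,:,::-1]); np.savez("w2.npz",p=p,d=d,m=m)
s=get_state();print(s["ee_pos"],Ro.from_quat(s["orientation"]).as_matrix().round(3).tolist(),s["joints"].round(2))
E
```

```text
time_s: 1.87
ee_pos: [0.5051, -0.2192, 0.2501]
orientation: [1.0, 0.003, -0.0, -0.0]
force: [0.5, -0.3, 0.1]
opening: 0.0848
grip_force: 0.0
orange cov n 2837 zmed 0.0077 rect x,y,w,h,a [473.6, 112.2, 89.1, 107.7, 7.9] u,v 35 180
green cov n 4044 zmed 0.0077 rect x,y,w,h,a [478.6, -97.0, 88.3, 113.4, -2.5] u,v 172 177
green top n 8453 zmed 0.0448 rect x,y,w,h,a [603.6, -287.2, 91.0, 114.3, 6.8] u,v 320 80
green top n 8460 zmed 0.0448 rect x,y,w,h,a [603.4, -286.9, 91.0, 113.7, 7.0] u,v 319 80
blue top n 5945 zmed 0.0448 rect x,y,w,h,a [658.2, -110.0, 56.7, 114.5, -3.4] u,v 158 27
blue top n 6007 zmed 0.0448 rect x,y,w,h,a [658.4, -110.0, 57.1, 114.5, -3.4] u,v 158 27
[ 0.50509559 -0.2193077   0.25009109] [[1.0, 0.006, -0.0], [0.006, -1.0, 0.0], [-0.0, -0.0, -1.0]] [ 0.1   0.22  0.31  1.59 -0.07  1.34 -1.15]
```

View pics/w2.png

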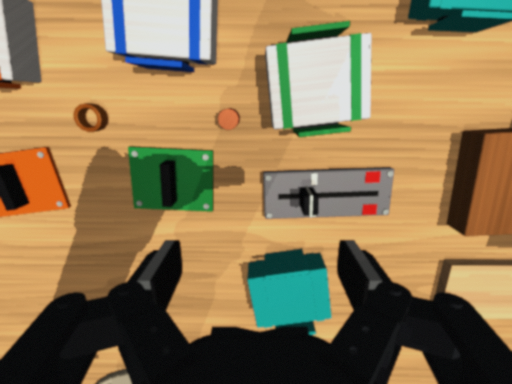

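The isolator spans (264–392, 168–220). Its red patches are at (373,177) and (369,209), the stripe is near (314,180) and the grip near (307,200). I'll compute positions from the pixels.

```bash
python3 - <<'E'
from h import *
z=np.load("w2.npz",allow_pickle=True); p,d,m=z["p"],z["d"],z["m"].item()
X,_,_=cloud("w",p,d,m); Z=X[...,2]
v,u=np.mgrid[:384,:512]; roi=(u>255)&(u<400)&(v>160)&(v<228)
hsv=cv2.cvtColor(p,cv2.COLOR_RGB2HSV).astype(int)
red=roi&((hsv[...,0]<6)|(hsv[...,0]>172))&(hsv[...,1]>180)&(hsv[...,2]>120)
N,L,st,c=cv2.connectedComponentsWithStats(red.astype(np.uint8))
for i in range(1,N):
    if st[i,4]>30: print("red",st[i],plane(m,[c[i]],.014))
b=roi&(Z>.009)&(Z<.019)&(hsv[...,1]<60); print("base",b.sum(),rect(plane(m,np.argwhere(b)[:,::-1],.014)))
g=roi&(Z>.047)&(Z<.062); print("grip",g.sum(),np.median(Z[g]),rect(plane(m,np.argwhere(g)[:,::-1],.054)))
w=roi&(hsv[...,2]>190)&(hsv[...,1]<40)&(Z<.02); N,L,st,c=cv2.connectedComponentsWithStats(w.astype(np.uint8))
for i in range(1,N):
    if st[i,4]>8: print("white",st[i],plane(m,[c[i]],.014))
E
```

```text
red [366 172  14  10 132] [[ 0.48659627 -0.37472789]]
red [363 205  13  10 116] [[ 0.43841169 -0.37637884]]
base 4888 [461.9, -314.7, 68.5, 177.2, 2.2]
grip 341 0.053871165523144866 [459.7, -284.3, 20.5, 29.8, -89.7]
white [312 174   5  10  50] [[ 0.48333241 -0.29486144]]
```

```bash
python3 -m crank '[[[8.5,-2,3,1,0,0,-0.033],[8.5,-4.5,6.5,2,0,0,-0.033],[8.5,-4.5,6.5,6,0,0,-0.033],[8.5,-4.5,6.5,10,0,0,-0.033],[8.5,-4.5,6.5,13,0,0,-0.033]]]'
python3 -m crank '[[[8.5,0,0,3,0,0,0],[8.5,0,0,6,0,0,0],[8.5,0,0,7.8,0,0,0],[8.5,0,0,7.8,0,0,0],[8.5,0,0,7.8,0,0,0]]]'
python3 -m crank '[[[1.5,0,0,0,0,0,0],[1.5,0,0,0,0,0,0],[1.5,0,0,0,0,0,0],[1.5,0,0,0,0,0,0],[1.5,0,0,0,0,0,0]]]'
```

```text
time_s: 2.33
ee_pos: [0.4587, -0.2852, 0.1179]
orientation: [1.0, 0.018, -0.0, -0.0]
force: [1.0, 0.1, -1.2]
opening: 0.085
grip_force: 0.0
time_s: 2.75
ee_pos: [0.4595, -0.2846, 0.0418]
orientation: [1.0, 0.018, -0.001, -0.0]
force: [0.3, 0.1, 0.3]
opening: 0.0852
grip_force: 0.0
time_s: 3.17
ee_pos: [0.4605, -0.2852, 0.0431]
orientation: [1.0, 0.017, 0.001, 0.0]
force: [0.4, 0.1, 0.2]
opening: 0.0253
grip_force: 0.0
```

```bash
python3 -m crank '[[[1.5,0,0,0,0,0,0],[1.5,0,0,0,0,0,0],[1.5,0,0,0,0,0,0]]]' | grep -E "opening|grip"
python3 -m crank '[[[1.5,0,2,0,0,0,0],[1.5,0,4.5,0,0,0,0],[1.5,0,7,0,0,0,0],[1.5,0,9,0,0,0,0],[1.5,0,9,0,0,0,0]]]'
python3 -m crank '[[[1.5,0,0,0,0,0,0],[1.5,0,0,0,0,0,0]]]'
```

```text
opening: 0.0192
grip_force: 58.5
time_s: 3.83
ee_pos: [0.464, -0.3754, 0.0433]
orientation: [1.0, 0.017, 0.001, -0.001]
force: [0.2, 2.1, 7.6]
opening: 0.0191
grip_force: 62.0
time_s: 4.0
ee_pos: [0.464, -0.3754, 0.0433]
orientation: [1.0, 0.017, 0.001, 0.0]
force: [-0.0, 1.5, 4.7]
opening: 0.0189
grip_force: 61.6
```

```bash
python3 -m crank '[[[8.5,0,0,0,0,0,0],[8.5,0,0,0,0,0,0],[8.5,0,0,0,0,0,0],[8.5,0,0,0,0,0,0],[8.5,0,0,0,0,0,0]]]' | grep -E "opening|grip"
python3 -m crank '[[[8.5,0,0,-3,0,0,0],[8.5,0,0,-7,0,0,0],[8.5,0,0,-11,0,0,0],[8.5,0,0,-15,0,0,0],[8.5,0,0,-19,0,0,0]]]' >/dev/null
python3 -m crank '[[[8.5,2,-4,-1,0,0,0],[8.5,4,-7,-2,0,0,0],[8.5,5,-11,-2,0,0,0],[8.5,5,-15,-2,0,0,0],[8.5,5,-17,-2,0,0,0]]]' >/dev/null
python3 -m crank '[[[8.5,0,0,0,0,0,0],[8.5,0,0,0,0,0,0]]]'
python3 - <<'E'
from h import *
p,d,m=measure(); cv2.imwrite("pics/w3.png",p[:,:,::-1])
X,_,_=cloud("w",p,d,m); Z=X[...,2]; g=(Z>.047)&(Z<.062)&(abs(X[...,0]-.462)<.03)&(abs(X[...,1]+.36)<.06); print("grip",g.sum(),rect(plane(m,np.argwhere(g)[:,::-1],.054)))
# rib of green cover
g=(Z>.028)&(Z<.04)&(abs(X[...,0]-.478)<.06)&(abs(X[...,1]+.097)<.06); print("rib",g.sum(),rect(plane(m,np.argwhere(g)[:,::-1],.034)))
measure("scene");s=get_state();print(s["ee_pos"],Ro.from_quat(s["orientation"]).as_matrix()[:2,0])
E
```

```text
opening: 0.0785
grip_force: 0.0
time_s: 5.42
ee_pos: [0.5076, -0.2018, 0.2524]
orientation: [1.0, 0.019, 0.0, -0.0]
force: [-0.5, -0.8, -0.5]
opening: 0.0848
grip_force: 0.0
orange cov n 3372 zmed 0.0077 rect x,y,w,h,a [473.0, 117.3, 90.0, 117.3, 7.4] u,v 40 175
orange top n 2197 zmed 0.0447 rect x,y,w,h,a [643.2, 67.2, 34.7, 76.9, 77.6] u,v 14 37
green cov n 4047 zmed 0.0077 rect x,y,w,h,a [478.6, -97.1, 88.4, 113.6, -2.5] u,v 184 176
green top n 8176 zmed 0.0448 rect x,y,w,h,a [603.6, -287.0, 90.9, 114.5, 6.8] u,v 337 85
green top n 8218 zmed 0.0448 rect x,y,w,h,a [603.6, -286.9, 90.9, 114.6, 6.8] u,v 336 85
blue top n 5943 zmed 0.0448 rect x,y,w,h,a [659.3, -110.2, 58.6, 114.5, -3.9] u,v 179 27
blue top n 6025 zmed 0.0448 rect x,y,w,h,a [659.9, -110.3, 60.0, 114.6, -3.8] u,v 180 27
grip 367 [463.2, -373.2, 22.7, 30.2, -87.9]
rib 483 [478.7, -98.3, 14.7, 59.7, 86.6]
orange cov n 576 zmed 0.0069 rect x,y,w,h,a [473.0, 123.3, 92.7, 116.5, 7.4] u,v 293 194
blue cov n 622 zmed 0.0072 rect x,y,w,h,a [464.1, 354.1, 88.2, 111.5, 1.9] u,v 352 221
[ 0.5069902  -0.20453142  0.25235337] [0.99947146 0.03250825]
```

```bash
cat >> h.py <<'E'
def go(x,y,z,a):
    s=get_state(); R=Ro.from_quat(s["orientation"]).as_matrix(); t=R.T@(np.array([x,y,z])-s["ee_pos"])*100
    cur=np.arctan2(R[1,0],R[0,0]); da=(np.radians(a)-cur+np.pi/2)%np.pi-np.pi/2
    print("at",s["ee_pos"].round(4),"ang %.2f"%np.degrees(cur),"shift cm",t.round(2),"rotz %.3f"%-da)
E
python3 -m crank '[[[8.5,-1,-3.5,1,0,0,0.04],[8.5,-2,-7,2,0,0,0.082],[8.5,-2.5,-10.8,3,0,0,0.082],[8.5,-2.5,-10.8,7,0,0,0.082],[8.5,-2.5,-10.8,11,0,0,0.082]]]' >/dev/null
python3 -m crank '[[[8.5,0,0,4,0,0,0],[8.5,0,0,4,0,0,0],[8.5,0,0,4,0,0,0]]]' >/dev/null
python3 -c "
from h import *
go(.4786,-.0971,.033,-2.8)"
```

```text
at [ 0.4772 -0.0976  0.1013] ang -2.91 shift cm [ 0.17 -0.06  6.83] rotz -0.002
```

```bash
python3 -m crank '[[[8.5,0.15,0,3,0,0,0],[8.5,0.15,0,5.5,0,0,0],[8.5,0.15,0,6.8,0,0,0],[8.5,0.15,0,6.8,0,0,0],[4,0.15,0,6.8,0,0,0]]]' >/dev/null
python3 -m crank '[[[0.8,0,0,0,0,0,0],[0.8,0,0,0,0,0,0],[0.8,0,0,0,0,0,0],[0.8,0,0,0,0,0,0],[0.8,0,0,0,0,0,0]]]' >/dev/null
python3 -m crank '[[[0.8,0,0,0,0,0,0],[0.8,0,0,0,0,0,0],[0.8,0,0,0,0,0,0],[0.8,0,0,0,0,0,0],[0.8,0,0,0,0,0,0]]]'
python3 -c "
from h import *
go(.4786,-.0971,.033,-2.8)"
```

```text
time_s: 7.43
ee_pos: [0.4807, -0.0963, 0.0351]
orientation: [1.0, -0.024, 0.001, -0.0]
force: [-1.8, -0.2, 7.0]
opening: 0.0124
grip_force: 59.7
at [ 0.4807 -0.0963  0.0351] ang -2.76 shift cm [-0.21  0.09  0.21] rotz 0.001
```

```bash
python3 -m crank '[[[0.8,0,0,-2,0,0,0],[0.8,0,0,-5,0,0,0],[0.8,0,0,-9,0,0,0],[0.8,0,0,-13,0,0,0],[0.8,0,0,-15,0,0,0]]]' >/dev/null
python3 -m crank '[[[0.8,2.7,3,0,0,0,-0.04],[0.8,5.4,6,0,0,0,-0.08],[0.8,8,9,0,0,0,-0.12],[0.8,10.7,12,0,0,0,-0.167],[0.8,12,15,0,0,0,-0.167]]]' >/dev/null
python3 -m crank '[[[0.8,0.5,2,0,0,0,0],[0.8,1,3,0,0,0,0],[0.8,1,3,0,0,0,0],[0.8,1,3,0,0,0,0]]]'
python3 - <<'E'
from h import *
go(.6057,-.2867,.082,6.8)
m=camera_model("wrist");s=get_state();p,d=grab_frame("wrist");cv2.imwrite("pics/w4.png",p[:,:,::-1])
X,_,_=cloud("w",p,d,m); hsv=cv2.cvtColor(p,cv2.COLOR_RGB2HSV).astype(int)
R=Ro.from_quat(s["orientation"]).as_matrix(); T=(X-s["ee_pos"])@R
g=(hsv[...,0]>48)&(hsv[...,0]<80)&(hsv[...,1]>130)&(T[...,2]<.05)&(T[...,2]>0)
q=T[g]; print(g.sum(),np.percentile(q,[1,50,99],axis=0).round(4)); 
for lo in(-.05,-.03,.02,.04):
    k=q[(q[:,1]>lo)&(q[:,1]<lo+.012)]; print(lo, k[:,0].max().round(4) if len(k) else None)
E
```

```text
time_s: 8.6
ee_pos: [0.6058, -0.2806, 0.1831]
orientation: [0.998, 0.059, -0.001, -0.0]
force: [-0.0, 0.2, -3.0]
opening: 0.0126
grip_force: 59.3
at [ 0.6058 -0.2806  0.1831] ang 6.76 shift cm [-0.06  0.61 10.11] rotz -0.001
14980 [[-0.0257 -0.0552  0.0258]
 [ 0.017  -0.0002  0.0277]
 [ 0.0419  0.0559  0.03  ]]
-0.05 0.0423
-0.03 0.0422
0.02 0.0423
0.04 0.0424
```

View pics/w4.png

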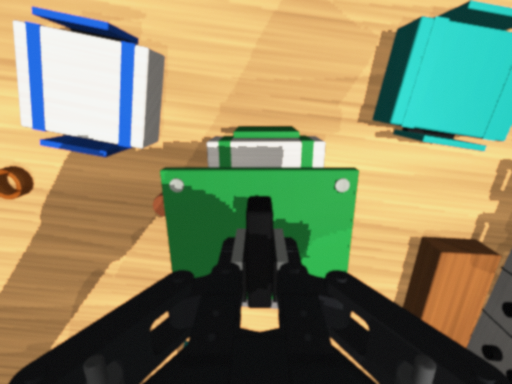

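The green cover hangs centred and square in the jaws over its module. Its front edge is at row 170 and the module shows at (265,150).

```bash
python3 -m crank '[[[0.8,0,0.6,1,0,0,0],[0.8,0,0.6,4,0,0,0],[0.8,0,0.6,7,0,0,0],[0.8,0,0.6,8.5,0,0,0],[0.8,0,0.6,8.5,0,0,0]]]' >/dev/null
python3 -m crank '[[[0.8,0,0,0,0,0,0],[0.8,0,0,0,0,0,0]]]' | grep force
python3 -c "
from h import *
go(.606,-.2867,.0805,6.8)"
```

```text
force: [0.4, -0.6, -1.6]
grip_force: 59.2
at [ 0.6078 -0.2865  0.1008] ang 6.85 shift cm [-0.19  0.    2.03] rotz 0.001
```

```bash
python3 -m crank '[[[0.8,-0.15,0,0,0,0,0],[0.8,-0.15,0,1,0,0,0],[0.8,-0.15,0,1.7,0,0,0],[0.8,-0.15,0,1.7,0,0,0]]]' | grep force
python3 -c "
from h import *
go(.606,-.2867,.0805,6.8)"
```

```text
force: [-0.1, 0.2, -2.5]
grip_force: 59.3
at [ 0.6046 -0.2862  0.0804] ang 6.81 shift cm [ 0.13  0.07 -0.01] rotz 0.000
```

```bash
for i in 1 2 3; do python3 -m crank '[[[0.8,0,0,0,0,0,0]]]' | grep -E "ee_pos|force"; done
```

```text
ee_pos: [0.605, -0.2864, 0.0814]
force: [0.5, 0.4, -3.1]
grip_force: 59.3
ee_pos: [0.6055, -0.2866, 0.0821]
force: [-0.1, -0.2, -2.3]
grip_force: 59.3
ee_pos: [0.6057, -0.2867, 0.0825]
force: [-0.0, -0.1, -2.3]
grip_force: 59.3
```

```bash
python3 -m crank '[[[0.8,0,0,0.1,0,0,0],[0.8,0,0,0.2,0,0,0],[0.8,0,0,0.25,0,0,0],[0.8,0,0,0.25,0,0,0],[0.8,0,0,0.25,0,0,0]]]' | grep -E "ee_pos|force"
python3 -m crank '[[[0.8,0,0,0,0,0,0],[0.8,0,0,0,0,0,0]]]' | grep -E "ee_pos|force"
```

```text
ee_pos: [0.6057, -0.2868, 0.0803]
force: [-1.5, 0.8, 2.0]
grip_force: 59.9
ee_pos: [0.6057, -0.2868, 0.0803]
force: [-2.7, 0.8, 3.5]
grip_force: 60.0
```

Contact. I'll release, lift, and check.

```bash
python3 -m crank '[[[3,0,0,0,0,0,0],[6,0,0,0,0,0,0],[8.5,0,0,0,0,0,0],[8.5,0,0,0,0,0,0],[8.5,0,0,0,0,0,0]]]' >/dev/null
python3 -m crank '[[[8.5,0,0,0,0,0,0],[8.5,0,0,-2,0,0,0],[8.5,0,0,-6,0,0,0],[8.5,0,0,-10,0,0,0],[8.5,0,0,-14,0,0,0]]]' >/dev/null
python3 -m crank '[[[8.5,-2,-4,0,0,0,0],[8.5,-4,-8,0,0,0,0],[8.5,-6,-11,-2,0,0,0],[8.5,-8,-14,-3,0,0,0],[8.5,-8,-14,-3,0,0,0]]]' >/dev/null
python3 -m crank '[[[8.5,0,0,0,0,0,0],[8.5,0,0,0,0,0,0],[8.5,0,0,0,0,0,0],[8.5,0,0,0,0,0,0]]]' | grep ee_pos
python3 - <<'E'
from h import *
p,d,m=measure();measure("scene")
cv2.imwrite("pics/w5.png",p[:,:,::-1])
go(.473,.1173,.17,7.4)
E
```

```text
ee_pos: [0.5096, -0.1583, 0.249]
orange cov n 4297 zmed 0.0077 rect x,y,w,h,a [472.9, 118.3, 89.8, 117.4, 7.7] u,v 57 162
orange top n 4015 zmed 0.0447 rect x,y,w,h,a [639.3, 92.0, 60.8, 78.7, -7.3] u,v 39 26
green top n 6501 zmed 0.0527 rect x,y,w,h,a [602.7, -286.2, 88.4, 114.5, 6.7] u,v 381 99
blue top n 6071 zmed 0.0448 rect x,y,w,h,a [662.1, -110.0, 64.3, 114.1, -4.1] u,v 232 27
orange cov n 577 zmed 0.0069 rect x,y,w,h,a [472.6, 123.2, 93.4, 115.9, 7.8] u,v 293 194
blue cov n 621 zmed 0.0072 rect x,y,w,h,a [464.0, 354.1, 88.1, 111.5, 1.9] u,v 352 221
at [ 0.5096 -0.1581  0.249 ] ang 6.72 shift cm [ -0.4  -27.77   7.9 ] rotz -0.012
```

```bash
python3 -m crank '[[[8.5,0,-4,0,0,0,0],[8.5,0.7,-8,0,0,0,0],[8.5,1.4,-12,0,0,0,0],[8.5,2,-16,0,0,0,0],[8.5,3,-20,0,0,0,0]]]' >/dev/null
python3 -m crank '[[[8.5,1,-4,0,0,0,0],[8.5,1,-8,0,0,0,0],[8.5,1,-8,0,0,0,0],[8.5,1,-8,0,0,0,0],[8.5,1,-8,0,0,0,0]]]' >/dev/null
python3 -m crank '[[[8.5,0,0,0,0,0,0],[8.5,0,0,0,0,0,0],[8.5,0,0,0,0,0,0]]]' >/dev/null
python3 - <<'E'
from h import *
p,d,m=measure()
cv2.imwrite("pics/w6.png",p[:,:,::-1])
go(.473,.1183,.09,7.6)
E
```

```text
orange cov n 3243 zmed 0.0077 rect x,y,w,h,a [473.2, 121.2, 90.2, 114.8, 8.3] u,v 253 192
orange top n 8999 zmed 0.0448 rect x,y,w,h,a [656.4, 110.8, 90.6, 114.2, -7.2] u,v 287 44
blue cov n 3916 zmed 0.0078 rect x,y,w,h,a [462.7, 350.2, 88.3, 114.4, 2.3] u,v 95 178
blue top n 7008 zmed 0.0447 rect x,y,w,h,a [675.3, -104.1, 90.3, 108.4, -4.1] u,v 474 50
at [0.5163 0.1244 0.2499] ang 6.69 shift cm [-4.37  0.1  15.99] rotz -0.016
```

View pics/w6.png

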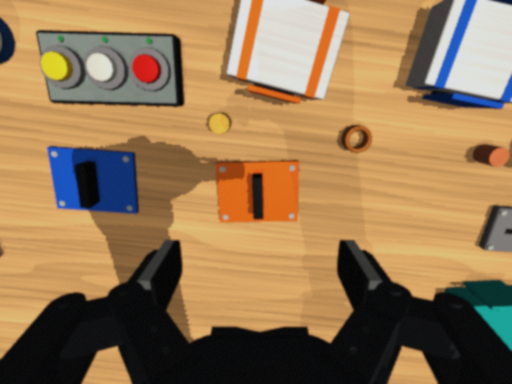

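The view shows the orange cover centred at (258,191), the orange module at (287,44), the blue cover at (93,180), and the tester keys at (57,66), (100,66) and (145,68).

```bash
python3 -m crank '[[[8.5,-2,-0.1,2,0,0,-0.022],[8.5,-4.3,-0.2,5,0,0,-0.022],[8.5,-4.3,-0.2,9,0,0,-0.022],[8.5,-4.3,-0.2,13,0,0,-0.022],[8.5,-4.3,-0.2,16,0,0,-0.022]]]' >/dev/null
python3 -m crank '[[[8.5,0,0,0,0,0,0],[8.5,0,0,0,0,0,0],[8.5,0,0,0,0,0,0],[8.5,0,0,0,0,0,0],[8.5,0,0,0,0,0,0]]]' | grep ee
python3 -c "
from h import *
go(.4732,.1212,.034,8.0)"
```

```text
ee_pos: [0.4746, 0.1229, 0.092]
at [0.4746 0.1229 0.092 ] ang 8.05 shift cm [-0.19  0.15  5.8 ] rotz 0.001
```

```bash
python3 -m crank '[[[8.5,-0.15,0.15,2,0,0,0],[8.5,-0.15,0.15,4,0,0,0],[8.5,-0.15,0.15,5.5,0,0,0],[8.5,-0.15,0.15,5.8,0,0,0],[8.5,-0.15,0.15,5.8,0,0,0]]]' >/dev/null
python3 -m crank '[[[0.8,0,0,0,0,0,0],[0.8,0,0,0,0,0,0],[0.8,0,0,0,0,0,0],[0.8,0,0,0,0,0,0],[0.8,0,0,0,0,0,0]]]' >/dev/null
python3 -m crank '[[[0.8,0,0,0,0,0,0],[0.8,0,0,0,0,0,0],[0.8,0,0,0,0,0,0],[0.8,0,0,0,0,0,0],[0.8,0,0,0,0,0,0]]]'
python3 -m crank '[[[0.8,0,0,-2,0,0,0],[0.8,0,0,-5,0,0,0],[0.8,0,0,-9,0,0,0],[0.8,0,0,-13,0,0,0],[0.8,0,0,-15,0,0,0]]]' >/dev/null
python3 -c "
from h import *
go(.6585,.1105,.18,-7.2)"
```

```text
time_s: 15.3
ee_pos: [0.4722, 0.121, 0.0323]
orientation: [0.998, 0.07, 0.0, -0.0]
force: [-1.5, 0.2, 5.4]
opening: 0.0127
grip_force: 59.7
at [0.4729 0.1211 0.1861] ang 8.06 shift cm [18.22  3.66  0.69] rotz 0.266
```

```bash
cat >> h.py <<'E'
def inhand(nm):
    m=camera_model("wrist");s=get_state();p,d=grab_frame("wrist")
    X,_,_=cloud("w",p,d,m); hsv=cv2.cvtColor(p,cv2.COLOR_RGB2HSV).astype(int)
    T=(X-s["ee_pos"])@Ro.from_quat(s["orientation"]).as_matrix(); lo,hi=HUE[nm]
    q=T[(hsv[...,0]>=lo)&(hsv[...,0]<=hi)&(hsv[...,1]>130)&(T[...,2]<.045)&(T[...,2]>.01)&(abs(T[...,1])<.07)&(T[...,0]<.06)]
    print(len(q),"y",np.percentile(q[:,1],[.5,99.5]).round(4),"ztop",np.median(q[:,2]).round(4),"front",[round(float(q[abs(q[:,1]-c)<.006,0].max()),4) for c in(-.045,-.025,.025,.045)])
E
python3 -m crank '[[[0.8,4,0.8,0,0,0,0.06],[0.8,8,1.6,0,0,0,0.12],[0.8,12,2.4,0,0,0,0.18],[0.8,16,3.2,0,0,0,0.24],[0.8,18.2,3.7,0,0,0,0.266]]]' >/dev/null
python3 -m crank '[[[0.8,0,0,0,0,0,0],[0.8,0,0,0,0,0,0],[0.8,0,0,0,0,0,0],[0.8,0,0,0,0,0,0],[0.8,0,0,0,0,0,0]]]' | grep ee
python3 -c "
from h import *
inhand('orange'); measure('scene')
go(.6564,.1108,.08,-7.2)"
```

```text
ee_pos: [0.6563, 0.1101, 0.1821]
8362 y [-0.0564  0.0568] ztop 0.0249 front [0.0449, 0.0448, 0.0448, 0.0448]
blue cov n 621 zmed 0.0072 rect x,y,w,h,a [464.4, 354.0, 89.1, 111.6, 2.6] u,v 352 221
at [0.6566 0.11   0.1823] ang -7.14 shift cm [-0.04 -0.07 10.23] rotz 0.001
```

```bash
python3 -m crank '[[[0.8,0,-0.1,2,0,0,0],[0.8,0,-0.1,5,0,0,0],[0.8,0,-0.1,8,0,0,0],[0.8,0,-0.1,9,0,0,0],[0.8,0,-0.1,9.7,0,0,0]]]' >/dev/null
python3 -m crank '[[[0.8,0,0,0,0,0,0],[0.8,0,0,0,0,0,0],[0.8,0,0,0,0,0,0],[0.8,0,0,0,0,0,0],[0.8,0,0,0,0,0,0]]]' | grep force
python3 -c "
from h import *
go(.6564,.1108,.0777,-7.2)"
```

```text
force: [-0.1, -0.2, -3.1]
grip_force: 58.8
at [0.6581 0.1109 0.0863] ang -7.17 shift cm [-0.17  0.03  0.86] rotz 0.000
```

```bash
python3 -m crank '[[[0.8,-0.15,0,0.3,0,0,0],[0.8,-0.15,0,0.6,0,0,0],[0.8,-0.15,0,0.8,0,0,0],[0.8,-0.15,0,0.85,0,0,0],[0.8,-0.15,0,0.85,0,0,0]]]' | grep force
python3 -m crank '[[[0.8,0,0,0,0,0,0],[0.8,0,0,0,0,0,0],[0.8,0,0,0,0,0,0]]]' | grep force
python3 -c "
from h import *
go(.6564,.1108,.0777,-7.2)"
```

```text
force: [-5.1, -1.4, 7.5]
grip_force: 60.4
force: [-4.8, -0.9, 7.1]
grip_force: 60.4
at [0.6557 0.1111 0.0774] ang -7.16 shift cm [ 0.07  0.02 -0.03] rotz 0.001
```

Seated. I'll release, retreat and move towards the blue cover.

```bash
python3 -m crank '[[[3,0,0,0,0,0,0],[6,0,0,0,0,0,0],[8.5,0,0,0,0,0,0],[8.5,0,0,0,0,0,0],[8.5,0,0,0,0,0,0]]]' >/dev/null
python3 -m crank '[[[8.5,0,0,0,0,0,0],[8.5,0,0,-2,0,0,0],[8.5,0,0,-6,0,0,0],[8.5,0,0,-10,0,0,0],[8.5,0,0,-14,0,0,0]]]' >/dev/null
python3 -m crank '[[[8.5,-3,-2,-1,0,0,-0.08],[8.5,-6,-5,-2,0,0,-0.16],[8.5,-9,-8,-3,0,0,-0.16],[8.5,-12,-11,-3,0,0,-0.16],[8.5,-15,-14,-3,0,0,-0.16]]]' >/dev/null
python3 -m crank '[[[8.5,0,-2,0,0,0,0],[8.5,0,-2,0,0,0,0],[8.5,0,-2,0,0,0,0],[8.5,0,-2,0,0,0,0],[8.5,0,-2,0,0,0,0]]]' | grep ee_pos
python3 - <<'E'
from h import *
p,d,m=measure();measure("scene")
cv2.imwrite("pics/w7.png",p[:,:,::-1])
go(.4632,.351,.09,2.4)
E
```

```text
ee_pos: [0.528, 0.2826, 0.2462]
orange top n 532 zmed 0.0528 rect x,y,w,h,a [654.4, 121.3, 11.0, 56.3, 82.9] u,v 414 58
orange top n 532 zmed 0.0528 rect x,y,w,h,a [654.4, 121.3, 11.0, 56.3, 82.9] u,v 414 58
blue cov n 3885 zmed 0.0077 rect x,y,w,h,a [463.0, 351.9, 87.2, 112.4, 1.8] u,v 209 203
blue cov n 625 zmed 0.0071 rect x,y,w,h,a [464.2, 354.3, 89.1, 111.4, 1.3] u,v 352 221
at [0.5278 0.2828 0.2462] ang 1.85 shift cm [-6.24 -7.03 15.61] rotz -0.010
```

View pics/w7.png

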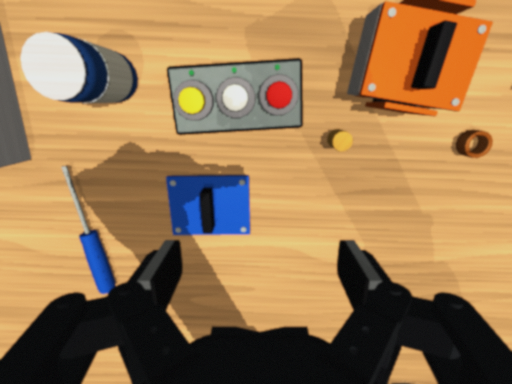

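The orange cover sits on its module at (425,55). The blue cover is at (209,204) and the keys are at yellow (191,101), white (235,98) and red (279,95). Next is the blue cover.

```bash
python3 -m crank '[[[8.5,-2.5,-3,1,0,0,-0.005],[8.5,-5,-6,2,0,0,-0.005],[8.5,-6.2,-7,5,0,0,-0.005],[8.5,-6.2,-7,9,0,0,-0.005],[8.5,-6.2,-7,13,0,0,-0.005]]]' >/dev/null
python3 -m crank '[[[8.5,0,0,2.6,0,0,0],[8.5,0,0,2.6,0,0,0],[8.5,0,0,2.6,0,0,0],[8.5,0,0,2.6,0,0,0],[8.5,0,0,2.6,0,0,0]]]' | grep ee
python3 -m crank '[[[8.5,0,0,0,0,0,0],[8.5,0,0,0,0,0,0]]]'|grep ee
python3 -c "
from h import *
go(.463,.3514,.034,2.0)"
```

```text
ee_pos: [0.4643, 0.353, 0.0931]
ee_pos: [0.4635, 0.3528, 0.0921]
at [0.4635 0.3528 0.0921] ang 2.27 shift cm [-0.07  0.14  5.81] rotz 0.005
```

```bash
python3 -m crank '[[[8.5,-0.05,0.1,2,0,0,0],[8.5,-0.05,0.1,4,0,0,0],[8.5,-0.05,0.1,5.5,0,0,0],[8.5,-0.05,0.1,5.8,0,0,0],[8.5,-0.05,0.1,5.8,0,0,0]]]' >/dev/null
python3 -m crank '[[[0.8,0,0,0,0,0,0],[0.8,0,0,0,0,0,0],[0.8,0,0,0,0,0,0],[0.8,0,0,0,0,0,0],[0.8,0,0,0,0,0,0]]]' >/dev/null
python3 -m crank '[[[0.8,0,0,0,0,0,0],[0.8,0,0,0,0,0,0],[0.8,0,0,0,0,0,0],[0.8,0,0,0,0,0,0],[0.8,0,0,0,0,0,0]]]'
python3 -m crank '[[[0.8,0,0,-2,0,0,0],[0.8,0,0,-5,0,0,0],[0.8,0,0,-9,0,0,0],[0.8,0,0,-13,0,0,0],[0.8,0,0,-15,0,0,0]]]' >/dev/null
python3 -c "
from h import *
go(.6785,-.1095,.18,-4.0)"
```

```text
time_s: 22.17
ee_pos: [0.4625, 0.3514, 0.033]
orientation: [1.0, 0.02, 0.0, -0.0]
force: [-0.1, -0.4, 5.5]
opening: 0.0125
grip_force: 59.8
at [0.4631 0.3519 0.1869] ang 2.28 shift cm [19.68 46.96  0.63] rotz 0.110
```

```bash
python3 -m crank '[[[0.8,1.4,3.7,0,0,0,0.02],[0.8,2.8,7.4,0,0,0,0.04],[0.8,4.2,11.1,0,0,0,0.06],[0.8,5.6,14.8,0,0,0,0.08],[0.8,7,18.5,0,0,0,0.11]]]' >/dev/null
python3 -m crank '[[[0.8,1.4,3.7,0,0,0,0],[0.8,2.8,7.4,0,0,0,0],[0.8,4.2,11.1,0,0,0,0],[0.8,5.6,14.8,0,0,0,0],[0.8,7,18.5,0,0,0,0]]]' >/dev/null
python3 -m crank '[[[0.8,1,3,0,0,0,0],[0.8,2,6,0,0,0,0],[0.8,3,7.8,0,0,0,0],[0.8,3,7.8,0,0,0,0],[0.8,3,7.8,0,0,0,0]]]' >/dev/null
python3 -m crank '[[[0.8,0,0,0,0,0,0],[0.8,0,0,0,0,0,0],[0.8,0,0,0,0,0,0],[0.8,0,0,0,0,0,0],[0.8,0,0,0,0,0,0]]]' | grep ee
python3 -c "
from h import *
inhand('blue'); measure('scene')
go(.6785,-.1095,.08,-4.0)"
```

```text
ee_pos: [0.6208, -0.0994, 0.1824]
15792 y [-0.0556  0.0566] ztop 0.0254 front [0.0443, 0.0443, 0.0443, 0.0443]
at [ 0.6208 -0.0999  0.1824] ang -3.98 shift cm [ 5.82  0.56 10.24] rotz 0.000
```

```bash
python3 -c "
from h import *
z=np.load('w1.npz',allow_pickle=True); measure('w',z['p'],z['d'],z['m'].item())
import glob
p,d,m=measure(); cv2.imwrite('pics/w8.png',p[:,:,::-1])"
```

```text
green cov n 5520 zmed 0.0077 rect x,y,w,h,a [478.9, -96.0, 89.1, 113.2, -2.4] u,v 147 100
green top n 4725 zmed 0.0448 rect x,y,w,h,a [604.2, -286.1, 90.9, 115.8, 6.9] u,v 247 245
blue top n 7684 zmed 0.0448 rect x,y,w,h,a [676.5, -110.6, 90.9, 114.2, -4.1] u,v 305 110
blue top n 7674 zmed 0.0448 rect x,y,w,h,a [676.5, -110.6, 90.9, 114.2, -4.1] u,v 305 111
orange top n 1411 zmed 0.0526 rect x,y,w,h,a [623.5, 80.2, 33.0, 54.6, -5.9] u,v 77 196
green top n 7609 zmed 0.0527 rect x,y,w,h,a [596.7, -278.6, 96.9, 115.4, 8.3] u,v 438 191
blue top n 10627 zmed 0.0448 rect x,y,w,h,a [681.1, -110.9, 80.7, 114.0, -4.0] u,v 265 119
blue top n 10657 zmed 0.0448 rect x,y,w,h,a [681.1, -110.9, 80.7, 114.0, -4.1] u,v 266 119
```

View pics/w8.png

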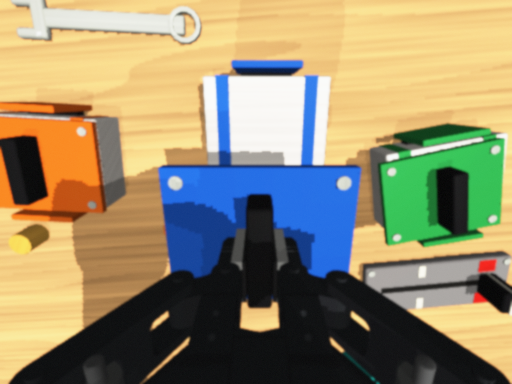

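The blue cover hangs square, with its module directly ahead at (265,120). The green cover at (440,190) needs a closer check afterwards.

```bash
python3 -m crank '[[[0.8,3,0.3,1,0,0,0],[0.8,5.7,0.7,2,0,0,0],[0.8,5.7,0.7,5,0,0,0],[0.8,5.7,0.7,8,0,0,0],[0.8,5.7,0.7,9.2,0,0,0]]]' >/dev/null
python3 -m crank '[[[0.8,0,0,0,0,0,0],[0.8,0,0,0,0,0,0],[0.8,0,0,0,0,0,0],[0.8,0,0,0,0,0,0],[0.8,0,0,0,0,0,0]]]' | grep force
python3 -c "
from h import *
go(.677,-.1107,.0782,-4.1)"
```

```text
force: [-0.2, 0.6, -2.3]
grip_force: 59.1
at [ 0.6782 -0.1114  0.0926] ang -4.02 shift cm [-0.13 -0.07  1.44] rotz 0.001
```

```bash
python3 -m crank '[[[0.8,-0.1,-0.05,0.5,0,0,0],[0.8,-0.1,-0.05,0.9,0,0,0],[0.8,-0.1,-0.05,1.1,0,0,0],[0.8,-0.1,-0.05,1.1,0,0,0],[0.8,-0.1,-0.05,1.1,0,0,0]]]' | grep force
python3 -m crank '[[[0.8,0,0,0.1,0,0,0],[0.8,0,0,0.2,0,0,0],[0.8,0,0,0.3,0,0,0],[0.8,0,0,0.3,0,0,0],[0.8,0,0,0.3,0,0,0]]]' | grep force
python3 -c "
from h import *
go(.677,-.1107,.0782,-4.1)"
```

```text
force: [0.0, -0.4, -2.7]
grip_force: 59.3
force: [-5.7, 0.7, 8.9]
grip_force: 60.7
at [ 0.6764 -0.1108  0.078 ] ang -4.03 shift cm [ 0.06 -0.01 -0.02] rotz 0.001
```

```bash
cat >> h.py <<'E'
MOD={"orange":(656.4,110.8,-7.2),"blue":(676.4,-110.6,-4.1),"green":(603.7,-287.0,6.8)}
def placed(n="wrist"):
    m=camera_model(n);p,d=grab_frame(n); X,_,_=cloud(n,p,d,m);Z=X[...,2]
    for k,(x,y,a) in MOD.items():
        q=(Z>.0495)&(Z<.0565)&(np.hypot(X[...,0]-x/1e3,X[...,1]-y/1e3)<.095)&(d>0)
        q=cv2.morphologyEx(q.astype(np.uint8),cv2.MORPH_OPEN,np.ones((5,5)))
        N,L,s,_=cv2.connectedComponentsWithStats(q)
        if N<2: continue
        q=L==1+np.argmax(s[1:,4]); v,u=np.nonzero(q)
        print(n,k,q.sum(),"z %.4f"%np.median(Z[q]),rect(plane(m,np.c_[u,v],.053)),"vs",(x,y,a),"uv",u.min(),u.max(),v.min(),v.max())
    return p
E
python3 -m crank '[[[3,0,0,0,0,0,0],[6,0,0,0,0,0,0],[8.5,0,0,0,0,0,0],[8.5,0,0,0,0,0,0],[8.5,0,0,0,0,0,0]]]' >/dev/null
python3 -m crank '[[[8.5,0,0,0,0,0,0],[8.5,0,0,-2,0,0,0],[8.5,0,0,-6,0,0,0],[8.5,0,0,-10,0,0,0],[8.5,0,0,-14,0,0,0]]]' >/dev/null
python3 -m crank '[[[8.5,-3,2.5,-1,0,0,-0.05],[8.5,-6,5,-2,0,0,-0.1],[8.5,-9,7,-3,0,0,-0.12],[8.5,-11,10,-3,0,0,-0.12],[8.5,-11,10,-3,0,0,-0.12]]]' >/dev/null
python3 -m crank '[[[8.5,0,0,0,0,0,0],[8.5,0,0,0,0,0,0],[8.5,0,0,0,0,0,0],[8.5,0,0,0,0,0,0],[8.5,0,0,0,0,0,0]]]' | grep ee_pos
python3 - <<'E'
from h import *
p=placed();cv2.imwrite("pics/w9.png",p[:,:,::-1]);p=placed("scene"); cv2.imwrite("pics/s9.png",p[:,:,::-1])
go(.4635,-.3745,.1,2.2)
E
```

```text
ee_pos: [0.56, -0.2016, 0.2457]
wrist orange 2620 z 0.0527 [650.0, 68.9, 36.5, 89.6, 82.6] vs (656.4, 110.8, -7.2) uv 0 33 30 121
wrist blue 8636 z 0.0527 [675.2, -111.9, 89.6, 114.8, -4.1] vs (676.4, -110.6, -4.1) uv 125 237 6 110
wrist green 6747 z 0.0527 [597.5, -280.4, 92.1, 114.6, 8.8] vs (603.7, -287.0, 6.8) uv 277 379 96 182
scene orange 81 z 0.0524 [661.1, 137.6, 33.6, 37.9, -59.1] vs (656.4, 110.8, -7.2) uv 266 276 224 234
at [ 0.5598 -0.202   0.2459] ang 2.93 shift cm [-10.49  16.73  14.59] rotz 0.013
```

View pics/w9.png

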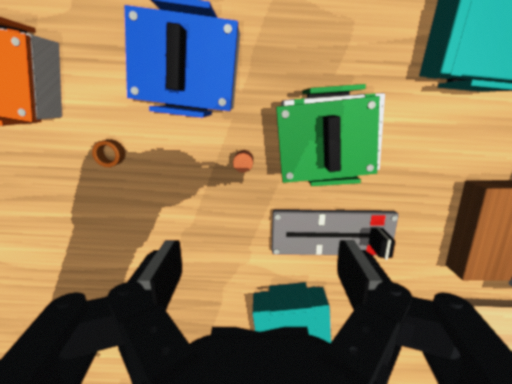

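The green cover has been knocked aside: white module edges show at its right (383,130) and top (300,100), an offset of about (-6, +7) mm. Blue is flush. I'll regrip green and reseat it.

```bash
python3 -c "
from h import *
go(.5975,-.2804,.14,8.8)"
python3 -m crank '[[[8.5,1.5,2.5,1,0,0,-0.05],[8.5,2.5,5,2,0,0,-0.1],[8.5,3.4,8,3,0,0,-0.1],[8.5,3.4,8,6,0,0,-0.1],[8.5,3.4,8,10.5,0,0,-0.1]]]' >/dev/null
python3 -m crank '[[[8.5,0,0,0,0,0,0],[8.5,0,0,0,0,0,0],[8.5,0,0,0,0,0,0],[8.5,0,0,0,0,0,0],[8.5,0,0,0,0,0,0]]]' | grep ee
python3 -c "
from h import *
go(.5975,-.2804,.079,8.8)"
```

```text
at [ 0.5598 -0.202   0.2459] ang 2.93 shift cm [ 3.37  8.02 10.58] rotz -0.103
ee_pos: [0.5988, -0.2812, 0.1477]
at [ 0.5988 -0.2812  0.1477] ang 8.62 shift cm [-0.15 -0.11  6.87] rotz -0.003
```

```bash
python3 -m crank '[[[8.5,-0.1,-0.1,2,0,0,0],[8.5,-0.1,-0.1,4.5,0,0,0],[8.5,-0.1,-0.1,6.2,0,0,0],[8.5,-0.1,-0.1,6.8,0,0,0],[8.5,-0.1,-0.1,6.8,0,0,0]]]' >/dev/null
python3 -m crank '[[[3,0,0,0,0,0,0],[0.8,0,0,0,0,0,0],[0.8,0,0,0,0,0,0],[0.8,0,0,0,0,0,0],[0.8,0,0,0,0,0,0]]]' >/dev/null
python3 -m crank '[[[0.8,0,0,0,0,0,0],[0.8,0,0,0,0,0,0],[0.8,0,0,0,0,0,0],[0.8,0,0,0,0,0,0],[0.8,0,0,0,0,0,0]]]'
python3 -m crank '[[[0.8,0,0,-1,0,0,0],[0.8,0,0,-3,0,0,0],[0.8,0,0,-6,0,0,0],[0.8,0,0,-8,0,0,0],[0.8,0,0,-8,0,0,0]]]' >/dev/null
python3 -m crank '[[[0.8,0,0,0,0,0,0],[0.8,0,0,0,0,0,0],[0.8,0,0,0,0,0,0]]]' >/dev/null
python3 -c "
from h import *
inhand('green')
go(.6037,-.287,.079,6.8)"
```

```text
time_s: 29.92
ee_pos: [0.5966, -0.2804, 0.0773]
orientation: [0.997, 0.075, 0.0, 0.0]
force: [-1.4, 0.3, 6.0]
opening: 0.0128
grip_force: 60.5
16576 y [-0.0558  0.0562] ztop 0.0247 front [0.0474, 0.0475, 0.0475, 0.0475]
at [ 0.5952 -0.2795  0.1544] ang 8.59 shift cm [0.75 0.88 7.53] rotz 0.031
```

```bash
python3 -m crank '[[[0.8,0.2,0.4,0,0,0,0.031],[0.8,0.5,0.9,1,0,0,0.031],[0.8,0.5,0.9,3.5,0,0,0.031],[0.8,0.5,0.9,5.5,0,0,0.031],[0.8,0.5,0.9,5.5,0,0,0.031]]]' >/dev/null
python3 -m crank '[[[0.8,0,0,0,0,0,0],[0.8,0,0,0,0,0,0],[0.8,0,0,0,0,0,0],[0.8,0,0,0,0,0,0],[0.8,0,0,0,0,0,0]]]' |grep force
python3 -c "
from h import *
go(.6011,-.2873,.0777,6.8)"
```

```text
force: [0.5, -0.6, -2.8]
grip_force: 59.3
at [ 0.6031 -0.2886  0.1029] ang 6.81 shift cm [-0.19 -0.15  2.52] rotz 0.000
```

```bash
python3 -m crank '[[[0.8,-0.15,-0.1,1,0,0,0],[0.8,-0.15,-0.1,1.7,0,0,0],[0.8,-0.15,-0.1,2,0,0,0],[0.8,-0.15,-0.1,2,0,0,0],[0.8,-0.15,-0.1,2,0,0,0]]]' | grep force
python3 -m crank '[[[0.8,0,0,0,0,0,0],[0.8,0,0,0,0,0,0],[0.8,0,0,0,0,0,0]]]' | grep force
python3 -c "
from h import *
go(.6011,-.2873,.0777,6.8)"
```

```text
force: [-0.7, 0.1, -2.6]
grip_force: 59.5
force: [-0.0, -0.3, -2.1]
grip_force: 59.5
at [ 0.6011 -0.2876  0.0819] ang 6.81 shift cm [-0.   -0.03  0.42] rotz 0.000
```

Lower to contact, release, retreat and check all the covers.

```bash
python3 -m crank '[[[0.8,0,0,0.15,0,0,0],[0.8,0,0,0.3,0,0,0],[0.8,0,0,0.45,0,0,0],[0.8,0,0,0.45,0,0,0],[0.8,0,0,0.45,0,0,0]]]' | grep force
python3 -m crank '[[[0.8,0,0,0,0,0,0],[3,0,0,0,0,0,0],[8.5,0,0,0,0,0,0],[8.5,0,0,0,0,0,0],[8.5,0,0,0,0,0,0]]]' | grep -E "force|ee"
python3 -m crank '[[[8.5,0,0,0,0,0,0],[8.5,0,0,0,0,0,0],[8.5,0,0,-4,0,0,0],[8.5,0,0,-8,0,0,0],[8.5,0,0,-12,0,0,0]]]' >/dev/null
python3 -m crank '[[[8.5,-2,-3,-1,0,0,0],[8.5,-4,-6,-2,0,0,0],[8.5,-5,-8,-4,0,0,0],[8.5,-5,-12,-5,0,0,0],[8.5,-5,-15,-5,0,0,0]]]' >/dev/null
python3 -m crank '[[[8.5,0,-4,0,0,0,0],[8.5,0,-4,0,0,0,0],[8.5,0,-4,0,0,0,0],[8.5,0,-4,0,0,0,0],[8.5,0,-4,0,0,0,0]]]' >/dev/null
python3 -m crank '[[[8.5,0,0,0,0,0,0],[8.5,0,0,0,0,0,0],[8.5,0,0,0,0,0,0]]]' | grep ee_pos
python3 - <<'E'
from h import *
p=placed();cv2.imwrite("pics/w10.png",p[:,:,::-1]);go(.4635,-.3745,.1,2.2)
E
```

```text
force: [-1.4, 0.5, 0.1]
grip_force: 59.9
ee_pos: [0.6011, -0.2875, 0.0772]
force: [-0.7, -1.0, 0.6]
grip_force: 0.0
ee_pos: [0.5287, -0.1056, 0.2469]
wrist orange 6715 z 0.0527 [652.5, 109.4, 84.7, 115.8, -7.2] vs (656.4, 110.8, -7.2) uv 8 126 0 86
wrist blue 8005 z 0.0527 [673.5, -111.3, 87.0, 114.5, -4.0] vs (676.4, -110.6, -4.1) uv 221 345 0 90
wrist green 6640 z 0.0527 [602.7, -286.8, 89.1, 115.7, 6.9] vs (603.7, -287.0, 6.8) uv 370 483 84 164
at [ 0.5287 -0.1054  0.2469] ang 6.74 shift cm [-9.63 25.96 14.7 ] rotz 0.079
```

View pics/w10.png

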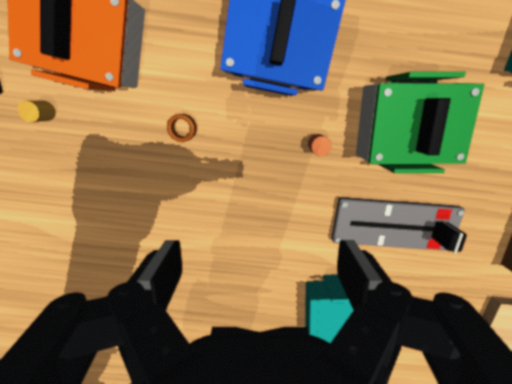

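All three covers look flush: orange at (75,45), blue at (280,45), green at (425,122). The isolator grip is still at its red end (445,230). I'll take it to the stripe.

```bash
python3 -m crank '[[[6,-1.5,3.8,0,0,0,0.02],[6,-3,7.6,0,0,0,0.04],[6,-4.5,11.4,0,0,0,0.06],[6,-6,15.2,0,0,0,0.079],[6,-7.5,19,0,0,0,0.079]]]' >/dev/null
python3 -m crank '[[[6,-1.5,3,0,0,0,0],[6,-2.1,6,1,0,0,0],[6,-2.1,7,4,0,0,0],[6,-2.1,7,8,0,0,0],[6,-2.1,7,12,0,0,0]]]' >/dev/null
python3 -m crank '[[[6,0,0,0,0,0,0],[6,0,0,0,0,0,0],[6,0,0,0,0,0,0],[6,0,0,0,0,0,0],[6,0,0,0,0,0,0]]]' |grep ee
python3 -c "
from h import *
go(.4633,-.3745,.042,2.2)"
```

```text
ee_pos: [0.46, -0.3739, 0.13]
at [ 0.46   -0.3739  0.13  ] ang 2.30 shift cm [0.29 0.05 8.8 ] rotz 0.002
```

```bash
python3 -m crank '[[[6,0.3,0,3,0,0,0],[6,0.3,0,6,0,0,0],[6,0.3,0,8,0,0,0],[6,0.3,0,8.8,0,0,0],[6,0.3,0,8.8,0,0,0]]]' |grep force
python3 -m crank '[[[1.5,0,0,0,0,0,0],[1.5,0,0,0,0,0,0],[1.5,0,0,0,0,0,0],[1.5,0,0,0,0,0,0],[1.5,0,0,0,0,0,0]]]' >/dev/null
python3 -m crank '[[[1.5,0,0,0,0,0,0],[1.5,0,0,0,0,0,0],[1.5,0,0,0,0,0,0],[1.5,0,0,0,0,0,0]]]'
python3 -c "
from h import *
go(.4598,-.2953,.042,2.2)"
```

```text
force: [-0.7, 0.5, -0.2]
grip_force: 0.0
time_s: 36.93
ee_pos: [0.4626, -0.3738, 0.0411]
orientation: [1.0, 0.02, 0.001, 0.001]
force: [-1.5, -0.3, 5.5]
opening: 0.0194
grip_force: 58.9
at [ 0.4626 -0.3738  0.0411] ang 2.27 shift cm [ 0.03 -7.86 -0.1 ] rotz 0.001
```

```bash
python3 -m crank '[[[1.5,0,-2,0,0,0,0],[1.5,0,-4,0,0,0,0],[1.5,0,-6,0,0,0,0],[1.5,0,-7.5,0,0,0,0],[1.5,0,-7.85,0,0,0,0]]]' >/dev/null
python3 -m crank '[[[1.5,0,0,0,0,0,0],[1.5,0,0,0,0,0,0],[1.5,0,0,0,0,0,0],[1.5,0,0,0,0,0,0],[1.5,0,0,0,0,0,0]]]' | grep -E "ee|force"
python3 -m crank '[[[6,0,0,0,0,0,0],[6,0,0,0,0,0,0],[6,0,0,0,0,0,0],[6,0,0,0,0,0,0],[6,0,0,0,0,0,0]]]' | grep -E "ee|force|opening"
python3 -m crank '[[[6,0,0,-3,0,0,0],[6,0,0,-7,0,0,0],[6,0,0,-11,0,0,0],[6,0,0,-15,0,0,0],[6,0,0,-19,0,0,0]]]' >/dev/null
python3 -m crank '[[[6,2,-3,-1,0,0,0],[6,4,-6,-1,0,0,0],[6,5,-8,-1,0,0,0],[6,5,-8,-1,0,0,0],[6,5,-8,-1,0,0,0]]]' >/dev/null
python3 - <<'E'
from h import *
p=placed(); m=camera_model("wrist"); p,d=grab_frame("wrist"); X,_,_=cloud("w",p,d,m); Z=X[...,2]
g=(Z>.047)&(Z<.062)&(abs(X[...,0]-.462)<.03)&(abs(X[...,1]+.3)<.06); print("grip",g.sum(),rect(plane(m,np.argwhere(g)[:,::-1],.054)))
hsv=cv2.cvtColor(p,cv2.COLOR_RGB2HSV).astype(int)
b=(Z>.009)&(Z<.019)&(hsv[...,1]<60)&(abs(X[...,0]-.462)<.05)&(abs(X[...,1]+.3)<.12); print("base",b.sum(),rect(plane(m,np.argwhere(b)[:,::-1],.014)))
cv2.imwrite("pics/w11.png",p[:,:,::-1]); go(.55,.2,.25,2)
E
```

```text
ee_pos: [0.4595, -0.295, 0.0411]
force: [-1.6, 1.9, 8.5]
grip_force: 64.8
ee_pos: [0.4585, -0.2945, 0.0391]
force: [-0.0, -0.4, -0.1]
opening: 0.0602
grip_force: 0.0
wrist orange 320 z 0.0523 [629.3, 54.5, 8.0, 53.4, 76.0] vs (656.4, 110.8, -7.2) uv 0 8 14 70
wrist blue 5142 z 0.0527 [655.2, -110.6, 51.0, 115.2, -3.5] vs (676.4, -110.6, -4.1) uv 106 224 0 56
wrist green 8407 z 0.0527 [603.0, -287.4, 89.7, 114.7, 6.9] vs (603.7, -287.0, 6.8) uv 279 391 36 132
grip 368 [460.2, -294.4, 20.7, 31.7, -87.7]
base 5099 [462.1, -314.8, 68.1, 176.5, 2.3]
at [ 0.5046 -0.2136  0.2389] ang 2.21 shift cm [  6.13 -41.16  -1.14] rotz 0.004
```

The grip stands about 1 mm from the stripe centre. Now to the tester with the fingers closed.

```bash
python3 -m crank '[[[0,0.5,-4.1,0,0,0,0],[0,1,-8.2,0,0,0,0],[0,1.5,-12.3,0,0,0,0],[0,2,-16.4,0,0,0,0],[0,2.5,-20.5,0,0,0,0]]]' >/dev/null
python3 -m crank '[[[0,0.5,-4.1,0,0,0,0],[0,1,-8.2,0,0,0,0],[0,1.5,-12.3,0,0,0,0],[0,2,-16.4,0,0,0,0],[0,2.5,-20.5,0,0,0,0]]]' >/dev/null
python3 -m crank '[[[0,2,-4,0,0,0,0],[0,2,-6,0,0,0,0],[0,2,-6,0,0,0,0],[0,2,-6,0,0,0,0],[0,2,-6,0,0,0,0]]]' >/dev/null
python3 -m crank '[[[0,0,0,0,0,0,0],[0,0,0,0,0,0,0]]]' | grep -E "ee|opening"
python3 - <<'E'
from h import *
placed(); m=camera_model("wrist"); p,d=grab_frame("wrist"); X,_,_=cloud("w",p,d,m); Z=X[...,2]
hsv=cv2.cvtColor(p,cv2.COLOR_RGB2HSV).astype(int); H,S,V=hsv[...,0],hsv[...,1],hsv[...,2]
k0=(Z>.036)&(Z<.048)&(X[...,0]>.5)&(X[...,0]<.72)&(X[...,1]>.19)&(X[...,1]<.43)
for n,k in(("yellow",(H>20)&(H<35)&(S>120)),("white",(S<60)&(V>110)),("red",((H<6)|(H>172))&(S>150))):
    q=cv2.morphologyEx((k&k0).astype(np.uint8),cv2.MORPH_OPEN,np.ones((3,3)));N,L,s,c=cv2.connectedComponentsWithStats(q)
    if N>1:
        i=1+np.argmax(s[1:,4]); P=plane(m,np.argwhere(L==i)[:,::-1],.044); print(n,s[i,4],P.min(0).round(4),P.max(0).round(4),"c",((P.min(0)+P.max(0))/2).round(4),"z",np.median(Z[L==i]))
cv2.imwrite("pics/w12.png",p[:,:,::-1]); go(.62,.31,.1,5)
E
```

```text
ee_pos: [0.5571, 0.2576, 0.2394]
opening: -0.0002
wrist orange 8041 z 0.0527 [655.0, 111.3, 89.6, 115.5, -7.2] vs (656.4, 110.8, -7.2) uv 338 464 33 137
yellow 48 [0.6006 0.3591] [0.6131 0.3654] c [0.6069 0.3622] z 0.04726225770047517
white 810 [0.5888 0.2896] [0.6314 0.332 ] c [0.6101 0.3108] z 0.037972191213482956
red 31 [0.6232 0.2615] [0.6288 0.2683] c [0.626  0.2649] z 0.04678186977969757
at [0.5569 0.2584 0.2395] ang 2.16 shift cm [ 6.49 -4.92 13.95] rotz -0.050
```

View pics/w12.png

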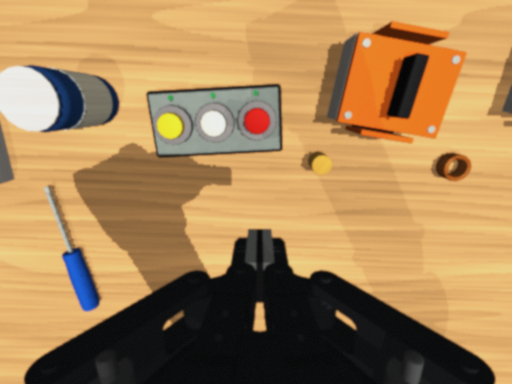

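The keys are at yellow (170,126), white (212,123) and red (257,121). I'll refine the measurement.

```bash
python3 - <<'E'
from h import *
m=camera_model("wrist"); p,d=grab_frame("wrist"); X,_,_=cloud("w",p,d,m); Z=X[...,2]
hsv=cv2.cvtColor(p,cv2.COLOR_RGB2HSV).astype(int); H,S,V=hsv[...,0],hsv[...,1],hsv[...,2]
v,u=np.mgrid[:384,:512]
for n,c0,k in(("yellow",(170,126),(H>20)&(H<35)&(S>120)),("white",(212,123),(S<60)&(V>175)),("red",(257,121),((H<6)|(H>172))&(S>150))):
    q=(np.hypot(u-c0[0],v-c0[1])<20)&k; P=plane(m,np.argwhere(q)[:,::-1],.044); (cx,cy),r=cv2.minEnclosingCircle((P*1000).astype(np.float32)); print(n,q.sum(),"c",P.mean(0).round(4),round(cx,1),round(cy,1),"r",round(r,1),"z",np.median(Z[q]).round(4))
E
```

```text
yellow 560 c [0.6059 0.362 ] 605.7 362.1 r 15.5 z 0.0475
white 532 c [0.6101 0.313 ] 610.0 313.0 r 14.9 z 0.0475
red 509 c [0.6148 0.2627] 614.8 262.8 r 14.2 z 0.0476
```

```bash
python3 -m crank '[[[0,2.7,-2.6,1,0,0,-0.05],[0,5.5,-5.3,2,0,0,-0.05],[0,5.5,-5.3,6,0,0,-0.05],[0,5.5,-5.3,10,0,0,-0.05],[0,5.5,-5.3,14,0,0,-0.05]]]' >/dev/null
python3 -m crank '[[[0,0,0,1.5,0,0,0],[0,0,0,1.5,0,0,0],[0,0,0,1.5,0,0,0],[0,0,0,1.5,0,0,0],[0,0,0,1.5,0,0,0]]]' >/dev/null
python3 -m crank '[[[0,0,0,0,0,0,0],[0,0,0,0,0,0,0],[0,0,0,0,0,0,0]]]' | grep -E "ee|force"
python3 -c "
from h import *
go(.61,.313,.057,5.1)"
```

```text
ee_pos: [0.6098, 0.3152, 0.0853]
force: [-0.1, -0.1, 0.4]
grip_force: 0.0
at [0.6098 0.3152 0.0853] ang 5.14 shift cm [-0.    0.23  2.83] rotz 0.001
```

```bash
python3 -m crank '[[[0,0,0.2,0.6,0,0,0],[0,0,0.2,1.2,0,0,0],[0,0,0.2,1.8,0,0,0],[0,0,0.2,1.8,0,0,0],[0,0,0.2,1.8,0,0,0]]]' | grep -E "ee|force"
python3 -m crank '[[[0,0,0,0.2,0,0,0],[0,0,0,0.4,0,0,0],[0,0,0,0.6,0,0,0],[0,0,0,0.6,0,0,0],[0,0,0,0.6,0,0,0]]]' | grep -E "ee|force"
```

```text
ee_pos: [0.6092, 0.3125, 0.0655]
force: [-1.0, -0.4, 2.3]
grip_force: 1.2
ee_pos: [0.6096, 0.3129, 0.0611]
force: [-4.1, -4.1, 9.2]
grip_force: 4.6
```

```bash
python3 -m crank '[[[0,0,0,0.15,0,0,0],[0,0,0,0.3,0,0,0],[0,0,0,0.3,0,0,0],[0,0,0,0.3,0,0,0],[0,0,0,0.3,0,0,0]]]' | grep -E "ee|force"
```

```text
ee_pos: [0.6097, 0.313, 0.0608]
force: [-11.6, -7.0, 26.9]
grip_force: 13.1
```

```bash
python3 - <<'E'
from h import *
m=camera_model("wrist"); p,d=grab_frame("wrist"); X,_,_=cloud("w",p,d,m)
cv2.imwrite("pics/w13.png",p[:,:,::-1])
uv=[];hsv=cv2.cvtColor(p,cv2.COLOR_RGB2HSV).astype(int); H,S,V=hsv[...,0],hsv[...,1],hsv[...,2]
near=lambda x,y:(np.hypot(X[...,0]-x,X[...,1]-y)<.02)&(X[...,2]>.028)&(X[...,2]<.06)
for n,c,k in(("yellow",(.606,.362),(H>20)&(H<35)&(S>120)),("white",(.61,.313),(S<60)&(V>150)),("red",(.615,.263),((H<6)|(H>172))&(S>150))):
    q=near(*c)&k; print(n,q.sum(),np.percentile(X[q][:,2],[10,50,90]).round(4) if q.sum() else 0)
E
```

```text
yellow 2132 [0.043  0.0473 0.0482]
white 635 [0.0372 0.0396 0.0417]
red 2034 [0.0441 0.0474 0.0482]
```

The white key is fully down: it bottomed at 27 N, and its top is 6 mm below the other two. Yellow next.

```bash
python3 -m crank '[[[0,0,0,-1,0,0,0],[0,0,0,-2.2,0,0,0],[0,0,-2.5,-2.2,0,0,0],[0,0,-4.9,-2.2,0,0,0],[0,0,-4.9,-2.2,0,0,0]]]' >/dev/null
python3 -m crank '[[[0,0,0,0,0,0,0],[0,0,0,0,0,0,0],[0,0,0,0,0,0,0],[0,0,0,0,0,0,0],[0,0,0,0,0,0,0]]]' | grep -E "ee|force"
python3 -c "
from h import *
go(.606,.362,.0665,5.1)"
```

```text
ee_pos: [0.6056, 0.3607, 0.0791]
force: [-0.7, 0.5, -0.2]
grip_force: 0.0
at [0.6056 0.3607 0.0791] ang 5.07 shift cm [ 0.05 -0.13  1.26] rotz -0.001
```

```bash
python3 -m crank '[[[0,0,-0.1,0.6,0,0,0],[0,0,-0.1,1.2,0,0,0],[0,0,-0.1,1.5,0,0,0],[0,0,-0.1,1.8,0,0,0],[0,0,-0.1,1.9,0,0,0]]]' | grep -E "ee|force"
python3 -m crank '[[[0,0,0,0.1,0,0,0],[0,0,0,0.2,0,0,0],[0,0,0,0.2,0,0,0],[0,0,0,0.2,0,0,0]]]' | grep -E "ee|force"
```

```text
ee_pos: [0.6051, 0.3627, 0.0611]
force: [-3.7, -2.7, 13.8]
grip_force: 6.9
ee_pos: [0.6051, 0.3628, 0.0609]
force: [-8.3, -5.3, 20.1]
grip_force: 10.0
```

Yellow bottomed at 20 N. Lift, and over to red (10 cm the other way).

```bash
python3 -m crank '[[[0,0,0,-1,0,0,0],[0,0,0,-2.2,0,0,0],[0,0,3.5,-2.2,0,0,0],[0,0,7,-2.2,0,0,0],[0,0,10,-2.2,0,0,0]]]' >/dev/null
python3 -m crank '[[[0,0,0,0,0,0,0],[0,0,0,0,0,0,0],[0,0,0,0,0,0,0],[0,0,0,0,0,0,0],[0,0,0,0,0,0,0]]]' | grep -E "ee|force"
python3 -c "
from h import *
go(.6148,.2627,.061,5.1)"
```

```text
ee_pos: [0.6134, 0.2651, 0.08]
force: [-0.1, 0.6, -0.4]
grip_force: 0.0
at [0.6134 0.2651 0.08  ] ang 5.28 shift cm [0.12 0.25 1.9 ] rotz 0.003
```

```bash
python3 -m crank '[[[0,0.1,0.2,0.6,0,0,0],[0,0.1,0.2,1.2,0,0,0],[0,0.1,0.2,1.5,0,0,0],[0,0.1,0.2,1.8,0,0,0],[0,0.1,0.2,1.9,0,0,0]]]' | grep -E "ee|force"
python3 -m crank '[[[0,0,0,0.1,0,0,0],[0,0,0,0.2,0,0,0],[0,0,0,0.3,0,0,0],[0,0,0,0.3,0,0,0]]]' | grep -E "ee|force"
```

```text
ee_pos: [0.615, 0.2616, 0.0611]
force: [-3.3, -1.8, 9.9]
grip_force: 4.7
ee_pos: [0.6151, 0.2616, 0.0609]
force: [-9.9, -3.3, 21.5]
grip_force: 10.6
```

```bash
python3 -m crank '[[[0,0,0,-3,0,0,0],[0,0,0,-7,0,0,0],[0,0,0,-11,0,0,0],[0,0,0,-15,0,0,0],[0,0,0,-17,0,0,0]]]' | grep force
python3 -m crank '[[[6,-1.4,3.8,0,0,0,0],[6,-2.8,7.6,0,0,0,0],[6,-4.2,11.4,0,0,0,0],[6,-5.6,15.2,0,0,0,0],[6,-7,19,0,0,0,0]]]' >/dev/null
python3 -m crank '[[[6,-1.4,3.8,0,0,0,0],[6,-2.8,7.6,0,0,0,0],[6,-4.2,11.4,0,0,0,0],[6,-5.6,15.2,0,0,0,0],[6,-7,19,0,0,0,0]]]' >/dev/null
python3 -m crank '[[[6,-1.4,3,0,0,0,0.054],[6,-2,5,0,0,0,0.054],[6,-2,8,0,0,0,0.054],[6,-2,8,0,0,0,0.054],[6,-2,8,0,0,0,0.054]]]' >/dev/null
python3 -m crank '[[[6,0,0,0,0,0,0],[6,0,0,0,0,0,0],[6,0,0,0,0,0,0],[6,0,0,0,0,0,0]]]' | grep ee_pos
python3 - <<'E'
from h import *
placed(); m=camera_model("wrist"); p,d=grab_frame("wrist"); X,_,_=cloud("w",p,d,m); Z=X[...,2]
g=(Z>.047)&(Z<.062)&(abs(X[...,0]-.462)<.03)&(abs(X[...,1]+.3)<.06); print("grip",g.sum(),rect(plane(m,np.argwhere(g)[:,::-1],.054)))
cv2.imwrite("pics/w14.png",p[:,:,::-1]); go(.4599,-.2947,.1,2.2)
E
```

```text
force: [0.1, 0.8, 0.8]
grip_force: 0.0
ee_pos: [0.4974, -0.2101, 0.2281]
wrist blue 4367 z 0.0527 [644.0, -110.2, 38.9, 117.2, 2.1] vs (676.4, -110.6, -4.1) uv 100 221 0 46
wrist green 9251 z 0.0527 [603.0, -287.4, 89.6, 114.7, 6.9] vs (603.7, -287.0, 6.8) uv 281 398 22 125
grip 401 [460.1, -294.4, 20.7, 31.7, -88.0]
at [ 0.4973 -0.2105  0.2281] ang 2.12 shift cm [-4.04  8.27 12.81] rotz -0.001
```

```bash
python3 -m crank '[[[6,-1.7,3.5,0,0,0,0],[6,-4,7,0,0,0,0],[6,-4,8.3,3,0,0,0],[6,-4,8.3,7,0,0,0],[6,-4,8.3,10,0,0,0]]]' >/dev/null
python3 -m crank '[[[6,0,0,0,0,0,0],[6,0,0,0,0,0,0],[6,0,0,0,0,0,0],[6,0,0,0,0,0,0],[6,0,0,0,0,0,0]]]' |grep ee
python3 -c "
from h import *
go(.4599,-.2947,.042,2.2)"
```

```text
ee_pos: [0.4614, -0.2961, 0.1304]
at [ 0.4614 -0.2961  0.1304] ang 2.08 shift cm [-0.18 -0.16  8.84] rotz -0.002
```

```bash
python3 -m crank '[[[6,-0.1,-0.1,3,0,0,0],[6,-0.1,-0.1,6,0,0,0],[6,-0.1,-0.1,8,0,0,0],[6,-0.1,-0.1,8.8,0,0,0],[6,-0.1,-0.1,8.8,0,0,0]]]' |grep force
python3 -m crank '[[[1.5,0,0,0,0,0,0],[1.5,0,0,0,0,0,0],[1.5,0,0,0,0,0,0],[1.5,0,0,0,0,0,0],[1.5,0,0,0,0,0,0]]]' >/dev/null
python3 -m crank '[[[1.5,0,0,0,0,0,0],[1.5,0,0,0,0,0,0],[1.5,0,0,0,0,0,0],[1.5,0,0,0,0,0,0]]]'
python3 -c "
from h import *
go(.4632,-.3745,.042,2.2)"
```

```text
force: [-0.1, -0.2, 0.2]
grip_force: 0.0
time_s: 50.33
ee_pos: [0.4601, -0.2953, 0.0419]
orientation: [1.0, 0.018, 0.001, 0.001]
force: [0.2, 0.1, 6.4]
opening: 0.0193
grip_force: 58.8
at [ 0.4601 -0.2953  0.0419] ang 2.06 shift cm [0.02 7.93 0.  ] rotz -0.003
```

```bash
python3 -m crank '[[[1.5,0,2,0,0,0,0],[1.5,0,4,0,0,0,0],[1.5,0,6,0,0,0,0],[1.5,0,7.5,0,0,0,0],[1.5,0,7.9,0,0,0,0]]]' >/dev/null
python3 -m crank '[[[1.5,0,0,0,0,0,0],[1.5,0,0,0,0,0,0],[1.5,0,0,0,0,0,0],[1.5,0,0,0,0,0,0],[1.5,0,0,0,0,0,0]]]' | grep -E "ee|force"
python3 -m crank '[[[6,0,0,0,0,0,0],[6,0,0,0,0,0,0],[6,0,0,0,0,0,0],[6,0,0,0,0,0,0],[6,0,0,0,0,0,0]]]' | grep -E "force|opening"
python3 -m crank '[[[6,0,0,-3,0,0,0],[6,0,0,-7,0,0,0],[6,0,0,-11,0,0,0],[6,0,0,-15,0,0,0],[6,0,0,-19,0,0,0]]]' >/dev/null
python3 -m crank '[[[6,1,-4,-1,0,0,0],[6,1,-8,-1,0,0,0],[6,1,-12,-1,0,0,0],[6,1,-16,-1,0,0,0],[6,1,-20,-1,0,0,0]]]' >/dev/null
python3 -m crank '[[[6,0,-4,0,0,0,0],[6,0,-8,0,0,0,0],[6,0,-8,0,0,0,0],[6,0,-8,0,0,0,0],[6,0,-8,0,0,0,0]]]' >/dev/null
python3 -m crank '[[[6,0,0,0,0,0,0],[6,0,0,0,0,0,0],[6,0,0,0,0,0,0]]]' | grep ee
python3 - <<'E'
from h import *
p=placed(); m=camera_model("wrist"); p,d=grab_frame("wrist"); X,_,_=cloud("w",p,d,m); Z=X[...,2]
g=(Z>.047)&(Z<.062)&(abs(X[...,0]-.462)<.03)&(abs(X[...,1]+.36)<.06); print("grip",g.sum(),rect(plane(m,np.argwhere(g)[:,::-1],.054)))
cv2.imwrite("pics/w15.png",p[:,:,::-1])
E
```

```text
ee_pos: [0.4632, -0.3745, 0.042]
force: [1.4, -1.9, 5.6]
grip_force: 61.5
force: [-0.0, 0.5, -0.5]
opening: 0.06
grip_force: 0.0
ee_pos: [0.4617, -0.0946, 0.24]
wrist orange 2444 z 0.0527 [615.3, 110.5, 25.9, 112.4, 1.9] vs (656.4, 110.8, -7.2) uv 0 112 0 30
wrist blue 858 z 0.0525 [630.3, -116.3, 11.0, 99.2, 1.9] vs (676.4, -110.6, -4.1) uv 236 337 0 13
wrist green 8124 z 0.0527 [602.2, -286.8, 88.6, 115.6, 6.9] vs (603.7, -287.0, 6.8) uv 392 511 0 95
grip 467 [462.2, -371.2, 24.6, 29.5, -88.1]
```

View pics/w15.png

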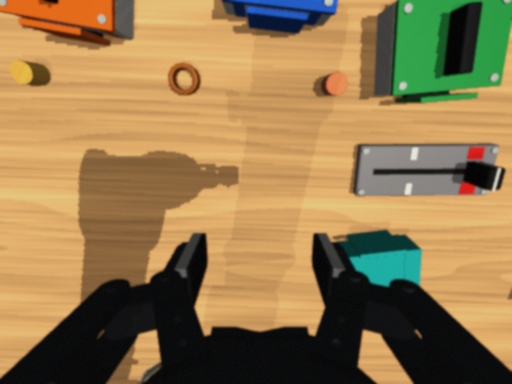

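The grip is back at the red end (480,175), and green is flush at (450,48). One last numeric check of orange and blue.

```bash
python3 -m crank '[[[6,4,0,0,0,0,0],[6,8,-3,0,0,0,0],[6,11,-7,0,0,0,0],[6,11,-9,0,0,0,0],[6,11,-9,0,0,0,0]]]' >/dev/null
python3 -m crank '[[[6,0,0,0,0,0,0],[6,0,0,0,0,0,0],[6,0,0,0,0,0,0],[6,0,0,0,0,0,0],[6,0,0,0,0,0,0]]]' | grep ee
python3 -c "
from h import *
placed()"
```

```text
ee_pos: [0.5684, -0.0008, 0.2404]
wrist orange 8136 z 0.0527 [655.1, 109.7, 89.6, 115.0, -7.3] vs (656.4, 110.8, -7.2) uv 104 215 35 139
wrist blue 8462 z 0.0527 [675.2, -110.7, 89.7, 115.1, -4.0] vs (676.4, -110.6, -4.1) uv 307 429 24 125
wrist green 3780 z 0.0527 [600.5, -263.3, 70.5, 89.9, -83.1] vs (603.7, -287.0, 6.8) uv 453 511 111 190
```

```bash
python3 -c "
from bench import *
print(job_done())"
```

```text
the job is handed in; nothing more can be done
None
```

The job is handed in. All three covers measured within 2 mm of flush on their modules (green was knocked aside mid-run and I reseated it), white, yellow and red were each pressed fully down in that order with the isolator on the stripe, and the isolator is back at the red end; no verdict came back.

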